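Free a clamped lever: back off the left-hand clamp nut and rack its C-washer

ROBOT

A 6-joint arm with a two-finger parallel gripper is mounted at the origin on the work surface. World frame = base frame: x ahead of the robot, y to its left, z up, the work surface at z = 0. Lengths are in m, angles in degrees, forces in N, time in s.
With the tool pointing down it reaches from about 0.3 to 0.75 m from the base axis. Payload 8.5 kg.
Tool frame: the origin (TCP) lies at the very end of the fingers, on their centre line; the grasp point (between the pads) lies 19 mm behind it (grip_depth is the distance from the TCP to the grasp point, in m); z points along the fingers, y is the direction in which the jaws open and shut (so a half turn about z gives the same grasp; the last joint's range is limited). The gripper opens to 85 mm and grips with 20 to 120 N. Pads are 22 mm wide; open, the fingers measure 114 mm over their backs; the gripper's body (76 mm by 85 mm) begins 54 mm behind the grasp point. The pads swing forward as they close: fully open they stand 13 mm farther back than shut.
Start: joints at [51.377, 21.807, 74.336, -0, 83.858, -12.336], TCP at [0.244, 0.493, 0.231] pointing down, gripper open.
Joint ranges: [-178.18, 178.18], [-50.72, 133.34], [12.68, 142.11], [-81.47, 261.47], [9.98, 163.14], [-165.26, 165.26]. Speed limits (degrees/s): [136.94, 136.94, 180, 180, 180, 180].

INTERFACE

Orientations are given as a 3x3 rotation matrix whose columns are the frame's x, y, z axes.
In Python, from rig import observe, get_image, close_job, silhouettes, grip_depth gives the robot as it stands. The module is installed in compiled form; this text tells all that it offers.
- The arm moves only by the shell command python3 -m crank 'ROWS' [FORCE]. ROWS is a JSON object of lists of equal length, an entry for each row: "slide": the shift along the tool's x, y, z in m, a list of three; "roll": the turn about the tool's z in rad; "grip": the finger opening in m, from 0 to 0.0854. A call has exactly 8 rows; each row is the pose to reach, as a shift and turn from the pose commanded when the call began, along the tool's axes at that moment; what a row does not reach only later rows make up. A row lasts 1/10 s, in which the tool goes at most 50 mm and 8.59 degrees, less where a joint would pass 70% of its speed; a pose out of reach is approached as far as the arm can. A call with a gripper value outside its range is refused whole. The fingers move at their own pace and stop on an object; FORCE is the grip in N (left out, the last holds). Time passes only in rows, so rows that repeat a pose let the fingers close, or fill a call up. It gives the time, the measured TCP pose, the force and the opening at its end, in the units of the state.
- observe(): the state, without advancing time (a new reading comes with each control period).
- get_image(name): name is "scene" or "top" or "wrist"; returns a dict with "frame" (420x560x3 uint8, red, green, blue), "fx", "fy", "cx", "cy" (pixels), "xyz" and "rotation" of the camera in the world. Camera axes: x right, y down, z forward; pixel columns grow to the right and rows downward; lengths in m; the calibration is good to about 2 mm. The wrist camera is an equidistant fisheye: a pixel r from the principal point sees the ray r / f radians off the axis. A picture is of the moment at which its call begins. There is no depth.
- close_job(): hands the job in, once; it reports no verdict.
Trained networks look in a picture, given as the dict that the camera call returned (one of the last four; its "shot" number tells which), for a name from the list of things; names that differ only in an ending like _2 or _b are one class to them, and where a whole thing is asked for, a point or a joint stands for the part that bears it (a point fixed in the world has none). Each returns a list of dicts, best first, with "confidence" (0 to 1); they miss things now and then, are a little off and sometimes report something else, mostly with a low value. They report only what shows in the picture. A call takes as long as a camera call. They do not tell look-alikes from the thing itself.
- silhouettes(target, picture): "pixels" (420x560 bool, what is visible of it) and "box" ([centre column, centre row, width, height] in pixels, round what is visible of it).
The state is a dict: "time_s": time; "q": joint angles; "qvel": joint speeds; "joint_efforts": joint torques, N m; "position": TCP position; "tool_rot": TCP orientation; "ft_force": force on the tool from outside, world axes, zero at the start; "wrist_torque": the same for the moment, N m; "grip_width": finger opening in m.
Only numpy, scipy, OpenCV 4.12 (cv2) and the standard library are available. Lean on these libraries where they do the work, as an engineer would, in place of code of your own. Each camera call takes 0.05 s, during which the arm holds its last target.

TASK

Free the lever that is clamped on the fixture: its three-armed clamp nut has a LEFT-HAND thread, so turn it clockwise (seen from above) until the nut has risen clear of the slotted C-washer beneath it. Then draw the C-washer out sideways by its upright grip and slide it level into the empty slot, second from the top, of the blue washer rack, right home against the back stops, and let go of it. Leave the nut loosened on its stud, the lever seated on the fixture, and the discs in the rack and the other tools undisturbed.

Things in the scene. Friction and masses are not known exactly. Their poses are not given: they have to be found in the camera images.
- fixture: Dark steel clamping fixture fixed to the bench. Origin at bench level on the axis of its upright threaded stud (20 mm across, top at z = 182 mm); z up, +x along the clamped lever's arm. Base plate 140 x 140 mm plus a tongue, 100 wide, to x = +125 mm; round pot 110 mm across, top at z = 72 mm.
- stud_axis (a point): On the stud's axis at the height of the C-washer's underside as clamped (108 mm above the bench); axes as the fixture.
- pillar_left (a point): Top of one of two upright steel guide pillars, 20 mm across and 230 mm high, standing on the fixture 85 mm along its +x and 39 mm to its +y side, beside the lever's arm. They bar a gripper on that side of the nut.
- pillar_right (a point): Top of the other pillar, the same, on the -y side of the arm.
- nut (a joint): Angle of the clamp nut in rad: 0 is tight (it cannot go below); grows as it turns CLOCKWISE seen from above (left-hand thread): it loosens and rises 8 mm per turn, end of thread at 12.5. Starts between 0 and 0.6. Steady friction of about 0.55 N m (11 N near an arm's end); it stays where it is left.
- nut_top (a point): Top of the nut's hub, on the axis (z = 154 mm when tight); hub 40 mm across. Below it a flange 60 mm across, 10 mm thick, lies on the washer; under the flange a round pilot, 42 mm across, reaches 5 mm down into the washer's recess. Until the nut has risen about 5 mm (nut angle about 4) the washer cannot be drawn out; a whole turn gives ample room.
- nut_arm1 (a point): Centre of the 17 mm black ball ending the nut's first arm, 51.5 mm from the stud's axis and 144 mm above the bench when tight; moves with the nut. The arms are level round rods, 12 mm across, 120 degrees apart, overall radius 60 mm.
- nut_arm2 (a point): The same for the second arm (120 degrees counterclockwise of the first, seen from above).
- nut_arm3 (a point): The same for the third arm.
- washer: Slotted steel C-washer, 0.2 to 0.4 kg, lying flat between nut and lever. Origin at the centre of the underside of its round part (78 mm across, front cut flat at x = +36 mm, 10 mm thick; recess on top 49 mm across, 5.5 mm deep); z up. A neck, 12 mm wide and 10 mm thick, reaches back to x = -93 mm and ends in an upright grip.
- washer_slot (a point): Mouth of the washer's slot, middle of its flat front at the underside (x = +36 mm). The slot, 24 mm wide, runs from the centre out through this front, so the washer comes off the stud towards its own -x. Drawn about 105 mm along -x it is clear of the nut's arms as well and can be lifted.
- washer_grip (a point): Middle of the upright grip on the washer's neck: a steel block 14 mm (x) x 12 mm (y) standing to 40 mm above the washer's underside; this point lies at x = -86 mm, 25 mm above the underside. Take it from above across its 12 mm (washer's y); the neck below is equally wide.
- lever: Clamped workpiece, loose, 2.6 kg: bare metal lever with a round hub 96 mm across and 36 mm high on the pot (top at z = 108 mm) round the stud, and an arm 44 mm wide with an eye 178 mm along +x. Origin at the centre of the hub's underside.
- rack: Blue washer rack on a square post, fixed to the bench left or right of the fixture; its height varies. Open towards its own -x; origin on the centre line below the slots, z up. Four slots one above another, 24 mm pitch, floors 46, 70, 94, 118 mm above the origin; the third from the bottom is empty, the others hold discs. Side walls up to 144 mm above the origin.
- rack_slot (a point): In the empty slot, on its floor: where the C-washer's origin lies when fully home, its flat front against the two back stops (faces 36 mm further along +x). Axes as the rack: the washer goes in along +x, its axes as these.
- rack_mouth (a point): Middle of the mouth of the empty slot, at floor height, 34 mm in front (-x) of point rack_slot. Clear height 16 mm, clear width 86 mm. The floor is two ledges, 8 mm thick, one along each side wall, with a gap of 34 mm between them.
- disc1: Plain steel disc 72 mm across, 10 mm thick, loose in the lowest slot; origin at the centre of its underside. Leave.
- disc2: The same, in the second slot from the bottom.
- disc3: The same, in the top slot.
- socket: Tall tubular steel tool standing loose on the bench near the fixture: foot 52 mm across, stem 34 mm, top ring 68 mm across from 210 to 240 mm height; origin at the centre of the foot. Leave it standing.
- bolt: Big hex bolt standing on its head, head 52 mm across, 118 mm high; origin at the centre of its underside. Leave it standing.
- hammer: Hammer with a wooden handle, about 250 mm long and under 40 mm high, lying across the bench in front of the fixture. Leave it.
- bin: Grey steel parts bin with bolts, 130 x 100 x 55 mm, fixed, on the other side of the fixture from the rack; origin at the centre of its underside.
Mind the look-alikes: they are no part of the job. Of the things shaped like the fixture, the steel one is meant.

How it is judged:
By the outcome, as a careful person would: the job done as asked, in the order asked, and still so for the second after the job is handed in, with the robot touching nothing.
It also fails if it takes over 72 s, if anything falls off the work surface, if the arm or the gripper's body presses on something with over 40 N, if the wrist force passes 120 N, or if a joint passes its speed limit or range.

## Working session

There is one attempt and no reset: what is moved stays moved. The work goes in short steps, Python scripts to look and compute and a shell command to move; the robot and the scene stay as the last step left them, time stands still between calls to the robot, and variables do not carry over. Pictures are saved under pics/ and viewed, and the job is handed in when it is done.

```bash
mkdir -p pics; cat > h.py <<'E'
import numpy as np, cv2
from rig import observe,get_image,silhouettes
def save(p,n,crop=None,s=1):
    f=p["frame"]
    if crop: f=f[crop[1]:crop[3],crop[0]:crop[2]]
    f=cv2.resize(f,None,fx=s,fy=s,interpolation=cv2.INTER_CUBIC)
    cv2.imwrite("pics/"+n,cv2.cvtColor(f,cv2.COLOR_RGB2BGR))
E
python3 - <<'E'
from h import *
np.set_printoptions(precision=4,suppress=True)
for n in ["scene","top","wrist"]:
    p=get_image(n); save(p,n+"0.png"); np.save("pics/%s0.npy"%n,p,allow_pickle=True)
    print(n,p["fx"],p["fy"],p["cx"],p["cy"],p["xyz"],np.array(p["rotation"]).tolist(),p["shot"])
print(observe())
E
```

```text
scene 522.5477162100609 522.5477162100609 280.8490307578319 212.852140298435 [ 1.4296 -0.0191  1.1617] [[0.09047249217923382, 0.735487098203548, -0.6714711137011057], [0.9958986495579515, -0.06734322523323542, 0.060421600639459165], [-0.0007797227244555537, -0.674183668143415, -0.738563317286448]] 1
top 440.64733321382283 440.64733321382283 279.85827391550805 217.14853935688134 [0.4556 0.067  1.353 ] [[-0.015443039212356078, -0.9982981579929795, 0.05623433370913242], [-0.9996959400126028, 0.01433447208528996, -0.020063659495582722], [0.01922342483025017, -0.056527078978667177, -0.998215983282143]] 2
wrist 325.19226210127806 325.19226210127806 277.49527123912713 212.935501901302 [0.1791 0.5249 0.3735] [[0.4422770114522753, 0.8612742834684024, 0.2501952313231251], [0.8968777242262012, -0.4243520701961619, -0.1246421610333363], [-0.0011802235687642388, 0.2795208921641098, -0.9601388847016384]] 3
{'time_s': 0.15, 'q': array([ 51.3766,  21.8324,  74.37  ,   0.001 ,  83.8573, -12.3366]), 'qvel': array([-0.0194, -0.1334, -0.073 , -0.0712,  0.005 , -0.0269]), 'joint_efforts': array([  0.0026, -44.8627, -23.1343,  -0.0002,   0.0038,   0.0001]), 'position': array([0.2435, 0.493 , 0.2309]), 'tool_rot': array([[-0.8966,  0.4429, -0.0007],
       [ 0.4429,  0.8966, -0.0008],
       [ 0.0002, -0.001 , -1.    ]]), 'ft_force': array([-0.1461, -1.1334,  0.506 ]), 'wrist_torque': array([ 0.0454,  0.0006, -0.0039]), 'grip_width': 0.08539817530941668}
```

View pics/scene0.png

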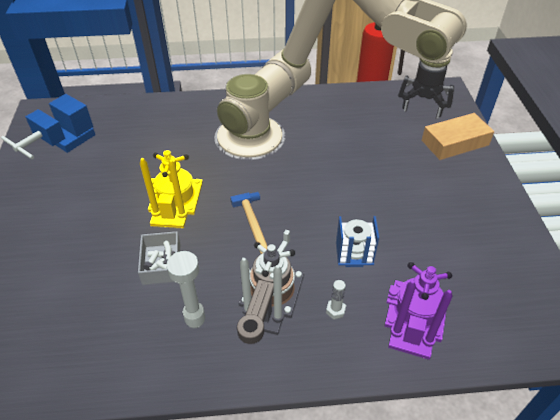

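View pics/top0.png

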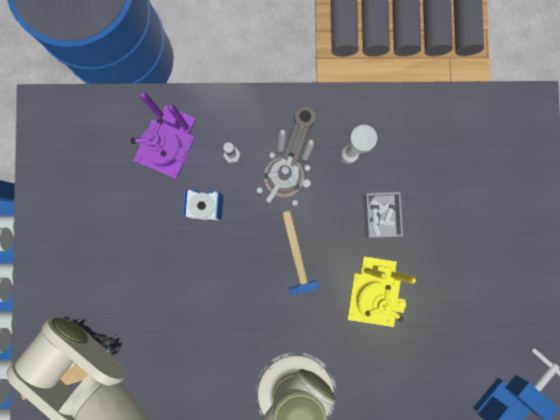

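View pics/wrist0.png

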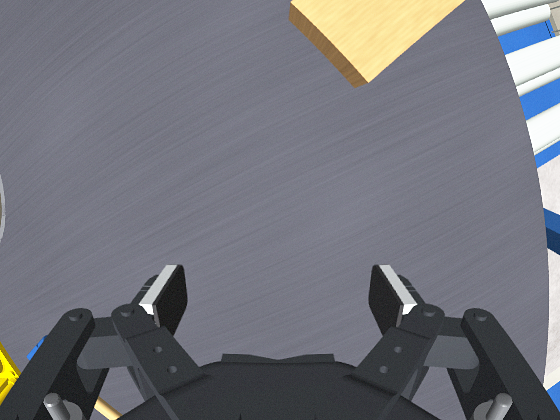

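The top view shows three fixtures: purple at (165,145), yellow at (378,295) and steel with a lever at (285,178). The steel one is meant. The rack is at (203,206). Next I'll enlarge these.

```bash
python3 - <<'E'
from h import *
p=np.load("pics/top0.npy",allow_pickle=True).item(); save(p,"tc.png",(170,90,350,230),4.4)
p=np.load("pics/scene0.npy",allow_pickle=True).item(); save(p,"sc.png",(220,190,400,350),3.7)
E
```

```text
(no output)
```

View pics/tc.png

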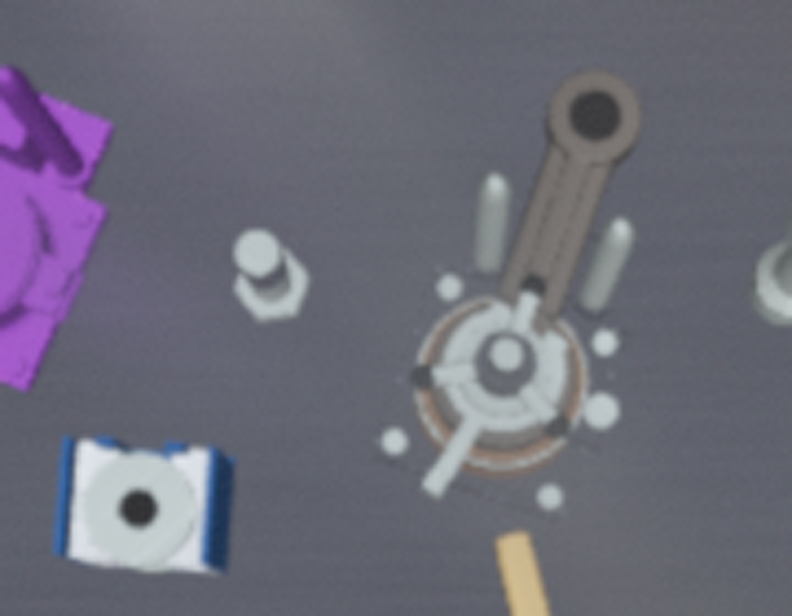

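View pics/sc.png

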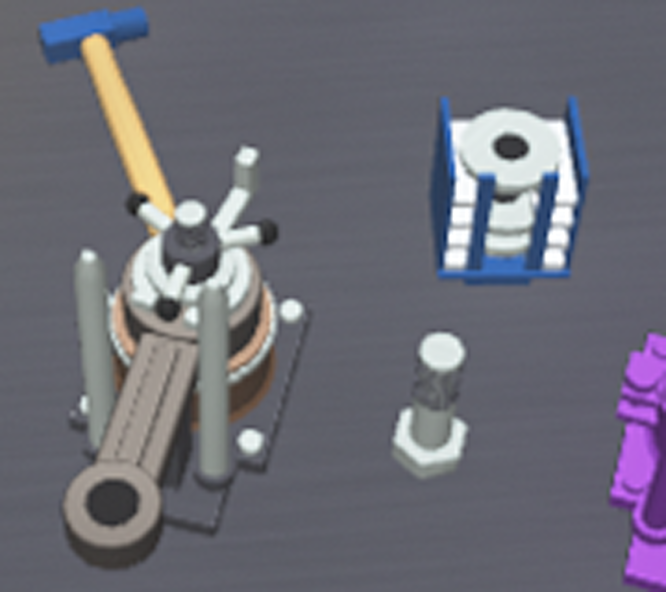

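```bash
cat >> h.py <<'E'
def ray(p,u,v):
    R=np.array(p["rotation"]);a=np.array([(u-p["cx"])/p["fx"],(v-p["cy"])/p["fy"]])
    if abs(p["fx"]-325.19)<5:
        r=np.hypot(*a); d=np.array([*(a/r*np.sin(r) if r>0 else a),np.cos(r)])
    else: d=np.array([a[0],a[1],1.])
    d=R@d; return np.array(p["xyz"]),d/np.linalg.norm(d)
def atz(p,u,v,z):
    o,d=ray(p,u,v); return o+d*(z-o[2])/d[2]
def tri(*L):
    A=0;b=0
    for p,u,v in L:
        o,d=ray(p,u,v);P=np.eye(3)-np.outer(d,d);A=A+P;b=b+P@o
    return np.linalg.solve(A,b)
def proj(p,X):
    X=np.atleast_2d(X);c=(X-np.array(p["xyz"]))@np.array(p["rotation"])
    if abs(p["fx"]-325.19)<5:
        n=np.hypot(c[:,0],c[:,1]);t=np.arctan2(n,c[:,2]);c2=c[:,:2]/np.maximum(n,1e-9)[:,None]*t[:,None]
    else: c2=c[:,:2]/c[:,2:]
    return np.c_[c2[:,0]*p["fx"]+p["cx"],c2[:,1]*p["fy"]+p["cy"]]
np.set_printoptions(precision=4,suppress=True)
def old(n): return np.load("pics/"+n,allow_pickle=True).item()
E
python3 - <<'E'
from h import *
t=old("top0.npy");s=old("scene0.npy")
T=lambda u,v:(t,170+u/4.4,90+v/4.4); S=lambda u,v:(s,220+u/3.7,190+v/3.7)
for n,a,b,z in [("stud",(507,352),(190,211),.182),("pilA",(495,183),(88,257),.23),("pilB",(622,227),(215,290),.23),
  ("eye",(597,114),(113,503),.108),("grip",(433,489),(247,153),.148),("b1",(533,286),(167,308),.144),("b2",(420,377),(268,231),.144),("b3",(560,427),(136,204),.144),
  ("disc3",(138,508),(510,147),None),("bolt",(258,252),(442,350),.118)]:
    print(n,tri(T(*a),S(*b)), atz(*T(*a),z) if z else '', atz(*S(*b),z) if z else '')
for n in ["rack","socket","bolt","nut","washer","fixture"]:
    pass
E
```

```text
stud [0.6478 0.0277 0.1828] [0.6479 0.0271 0.182 ] [0.6473 0.0284 0.182 ]
pilA [ 0.7341 -0.0014  0.2531] [0.74   0.0341 0.23  ] [ 0.7154 -0.038   0.23  ]
pilB [ 0.7237 -0.0021  0.2094] [ 0.7131 -0.04    0.23  ] [0.7468 0.0362 0.23  ]
eye [ 0.8149 -0.0348  0.1115] [ 0.8158 -0.0367  0.108 ] [ 0.8131 -0.0333  0.108 ]
grip [0.5685 0.0735 0.1428] [0.568  0.0735 0.148 ] [0.5729 0.0731 0.148 ]
b1 [0.6957 0.009  0.1447] [0.6958 0.0087 0.144 ] [0.6952 0.0092 0.144 ]
b2 [0.6389 0.0806 0.1444] [0.639  0.0807 0.144 ] [0.6387 0.0807 0.144 ]
b3 [ 0.6065 -0.0062  0.1427] [ 0.6063 -0.0067  0.144 ] [ 0.6076 -0.0056  0.144 ]
disc3 [0.561  0.2614 0.1204]  
bolt [0.7254 0.1848 0.1171] [0.7251 0.1839 0.118 ] [0.7261 0.1854 0.118 ]
```

```bash
cat >> h.py <<'E'
def go(x,y,z,yaw,st=None):
    "yaw = azimuth of tool y (deg). prints slide, roll"
    st=st or observe(); R=np.array(st["tool_rot"]); d=R.T@(np.array([x,y,z])-st["position"])
    c=np.degrees(np.arctan2(R[1,1],R[0,1])); r=-((yaw-c+180)%360-180)
    print("slide",d.round(4).tolist(),"roll",round(np.radians(r),4),"rolldeg",round(r,1))
def st():
    o=observe(); R=o["tool_rot"]
    print("t",o["time_s"],"p",o["position"],"yaw",np.degrees(np.arctan2(R[1,1],R[0,1])).round(2),"F",o["ft_force"],"M",o["wrist_torque"],"g",round(o["grip_width"],4),"q",o["q"])
E
python3 -c "
from h import *
go(.613,-.001,.33,129.3)"
python3 -m crank '{"slide":[[0,0,-0.05],[-0.04,-0.02,-0.08],[-0.55,-0.28,-0.099],[-0.55,-0.28,-0.099],[-0.55,-0.28,-0.099],[-0.55,-0.28,-0.099],[-0.55,-0.28,-0.099],[-0.55,-0.28,-0.099]],"roll":[0,-0.1,-1.145,-1.145,-1.145,-1.145,-1.145,-1.145],"grip":[0.0854,0.0854,0.0854,0.0854,0.0854,0.0854,0.0854,0.0854]}'
python3 -c "
from h import *
st()
go(.613,-.001,.33,129.3)"
```

```text
slide [-0.5501, -0.2793, -0.099] roll -1.1447 rolldeg -65.6
time_s: 0.95
position: [0.4276, 0.2482, 0.3188]
tool_rot: [[-0.907, -0.422, -0.0], [-0.422, 0.907, -0.0], [0.0, 0.0, -1.0]]
ft_force: [0.5, 0.8, -0.1]
grip_width: 0.0855
t 0.95 p [0.4276 0.2482 0.3188] yaw 114.97 F [ 0.5095  0.8005 -0.1244] M [ 0.0265 -0.0328 -0.0005] g 0.0855 q [ 16.3839  13.2213  72.5146   0.0045  94.2819 -98.5874]
slide [-0.0629, -0.3042, -0.0112] roll -0.2501 rolldeg -14.3
```

```bash

python3 -m crank '{"slide":[[-0.063,-0.304,-0.011],[-0.063,-0.304,-0.011],[-0.063,-0.304,-0.011],[-0.063,-0.304,-0.011],[-0.063,-0.304,-0.011],[-0.063,-0.304,-0.011],[-0.063,-0.304,-0.011],[-0.063,-0.304,-0.011]],"roll":[-0.25,-0.25,-0.25,-0.25,-0.25,-0.25,-0.25,-0.25],"grip":[0.04,0.04,0.04,0.04,0.04,0.04,0.04,0.04]}'
python3 - <<'E'
from h import *
st()
p=get_image("wrist");save(p,"w1.png",s=1.4);np.save("pics/w1.npy",p,allow_pickle=True)
E
```

```text
time_s: 1.75
position: [0.612, -0.0024, 0.3284]
tool_rot: [[-0.779, -0.627, -0.002], [-0.627, 0.779, 0.0], [0.001, 0.001, -1.0]]
ft_force: [0.2, 0.1, 0.2]
grip_width: 0.0402
t 1.75 p [ 0.612  -0.0024  0.3284] yaw 128.81 F [0.2067 0.0667 0.1999] M [-0.0072 -0.0067  0.0017] g 0.0402 q [ -11.2934   26.1216   51.6625   -0.0104  102.3308 -140.1026]
```

View pics/w1.png

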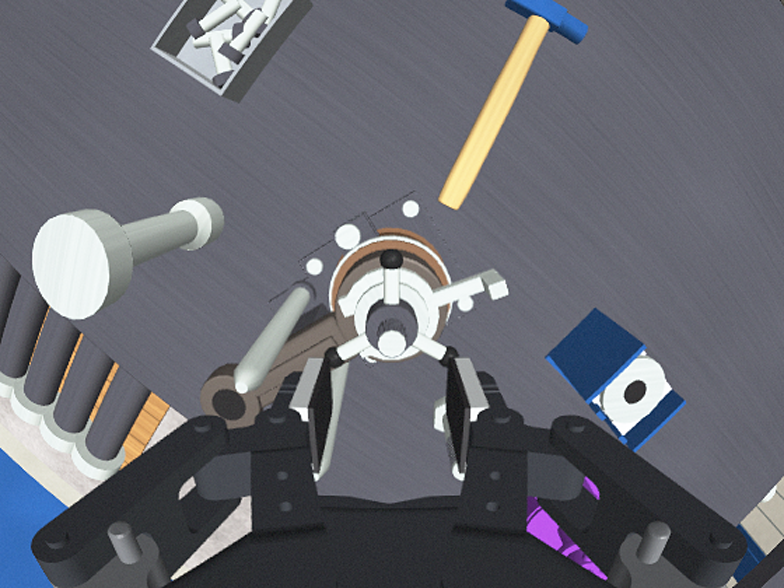

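The wrist view shows the steel fixture: stud top at about (391,342)/1.4, ball b3 at (391,258)/1.4, washer grip at (493,285)/1.4 and the rack at (630,385)/1.4. I'll check these against the first measurements.

```bash
python3 - <<'E'
from h import *
p=old("w1.npy")
A=lambda u,v,z: print(u,v,z,atz(p,u/1.4,v/1.4,z))
A(391,342,.182);A(391,259,.144);A(333,357,.144);A(450,360,.144)
for X in [(0.6478,.0275,.182),(0.6065,-.0062,.1435),(.5733,.0705,.148)]: print(proj(p,np.array(X))*1.4)
save(p,"w1c.png",(220,160,380,280),5)
E
```

```text
391 342 0.182 [0.6445 0.0272 0.182 ]
391 259 0.144 [ 0.6054 -0.004   0.144 ]
333 357 0.144 [0.6947 0.0095 0.144 ]
450 360 0.144 [0.639  0.0831 0.144 ]
[[388.2586 345.7644]]
[[387.6893 258.1308]]
[[495.2461 289.1362]]
```

View pics/w1c.png

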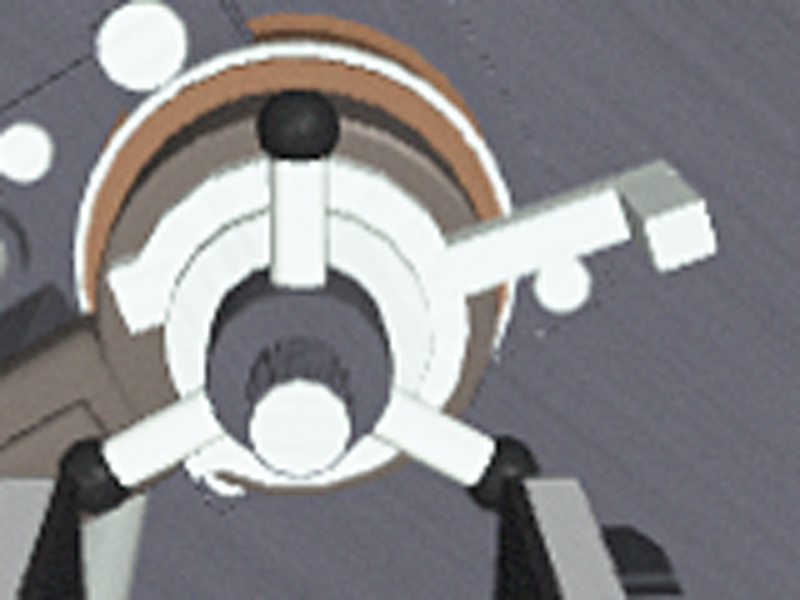

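```bash
python3 -c "
from h import *
st();go(.6114,-.0006,.127,128.7)"
```

```text
t 1.8 p [ 0.6112 -0.0009  0.329 ] yaw 128.9 F [-0.5143  0.0492  0.748 ] M [-0.0007  0.0395  0.037 ] g 0.0401 q [ -11.1698   26.012    51.7524    0.0089  102.3268 -140.0677]
slide [-0.0005, -0.0002, 0.202] roll 0.0035 rolldeg 0.2
```

```bash

python3 -m crank '{"slide":[[0,0,0.04],[0,0,0.085],[0,0,0.13],[0,0,0.16],[0,0,0.18],[0,0,0.195],[0,0,0.202],[0,0,0.202]],"roll":[0,0,0,0,0,0,0,0],"grip":[0.04,0.04,0.04,0.04,0.04,0.024,0.024,0.024]}' 30
python3 - <<'E'
from h import *
st()
p=get_image("wrist");save(p,"w2.png",s=1.4);np.save("pics/w2.npy",p,allow_pickle=True)
st()
E
```

```text
time_s: 2.6
position: [0.6104, 0.0008, 0.1277]
tool_rot: [[-0.777, -0.63, -0.001], [-0.63, 0.777, 0.0], [0.001, 0.001, -1.0]]
ft_force: [0.1, -0.2, 0.2]
grip_width: 0.0243
t 2.6 p [0.6104 0.0008 0.1277] yaw 129.05 F [ 0.0542 -0.2322  0.1945] M [-0.0118  0.0292 -0.0176] g 0.0243 q [ -11.0222   32.796    73.3391    0.0049   73.931  -140.0762]
t 2.65 p [0.6109 0.0005 0.1285] yaw 129.04 F [-0.1975 -0.1664 -0.1378] M [-0.0626  0.0189 -0.0487] g 0.0242 q [ -11.0401   32.7569   73.2618    0.003    73.9554 -140.0775]
```

View pics/w2.png

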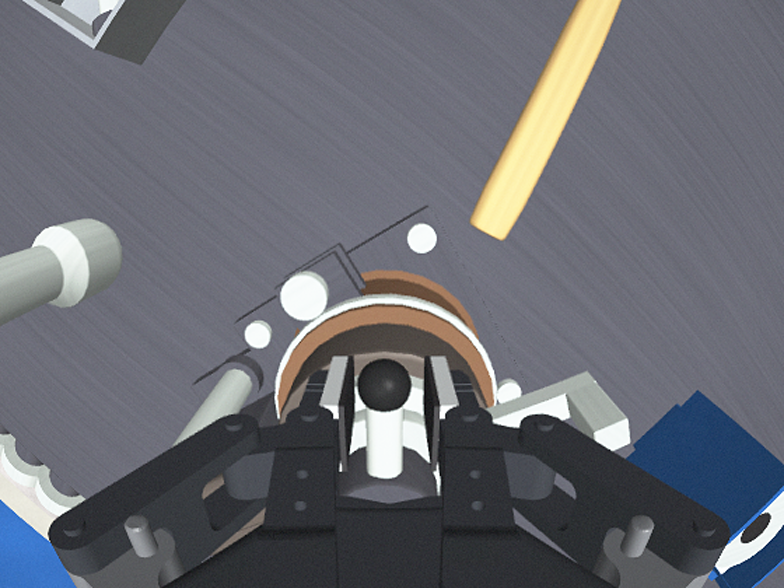

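```bash

python3 -m crank '{"slide":[[-0.0004,0.0063,-0.0002],[-0.0018,0.0124,-0.0004],[-0.0039,0.0184,-0.0005],[-0.0069,0.0239,-0.0007],[-0.0106,0.029,-0.0009],[-0.015,0.0335,-0.001],[-0.0199,0.0374,-0.0012],[-0.0254,0.0405,-0.0014]],"roll":[0.14,0.28,0.42,0.56,0.7,0.84,0.98,1.12],"grip":[0.024,0.024,0.024,0.024,0.024,0.024,0.024,0.024]}'
python3 - <<'E'
from h import *
p=get_image("wrist");save(p,"w3.png",s=1.2);np.save("pics/w3.npy",p,allow_pickle=True)
st()
o=observe()["position"]-[.6465,.0275,0];print(np.hypot(*o[:2]),np.degrees(np.arctan2(o[1],o[0])))
E
```

```text
time_s: 3.45
position: [0.6058, 0.0455, 0.1305]
tool_rot: [[-0.902, 0.431, 0.002], [0.431, 0.902, -0.004], [-0.004, -0.003, -1.0]]
ft_force: [0.2, -11.7, -2.3]
grip_width: 0.0238
t 3.5 p [0.606  0.0463 0.1305] yaw 64.04 F [-0.6476 -9.736  -1.6856] M [-1.5234  0.0254  0.1111] g 0.024 q [ -6.6936  32.3207  73.7296  -0.2093  73.8052 -70.6766]
0.04465329070126782 155.13166588212343
```

View pics/w3.png

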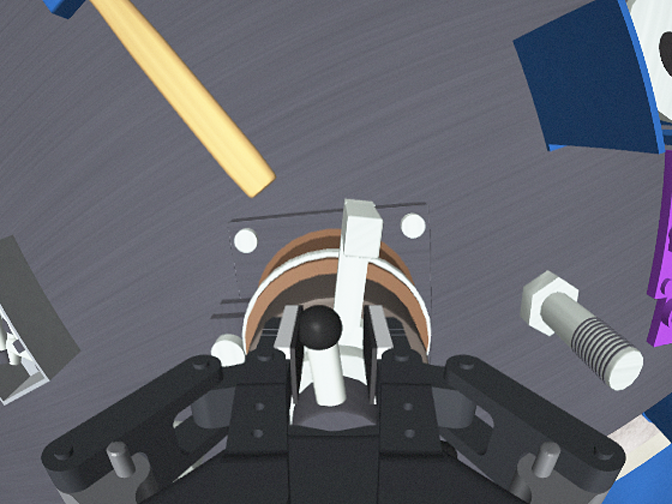

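```bash

python3 -m crank '{"slide":[[-0.0004,0.0063,-0.0002],[-0.0018,0.0124,-0.0004],[-0.0039,0.0184,-0.0005],[-0.0069,0.0239,-0.0007],[-0.0106,0.029,-0.0009],[-0.015,0.0335,-0.001],[-0.0199,0.0374,-0.0012],[-0.0254,0.0405,-0.0014]],"roll":[0.14,0.28,0.42,0.56,0.7,0.84,0.98,1.12],"grip":[0.024,0.024,0.024,0.024,0.024,0.024,0.024,0.024]}'
python3 - <<'E'
from h import *
p=get_image("wrist");save(p,"w4.png",s=1.2);np.save("pics/w4.npy",p,allow_pickle=True)
st()
o=observe()["position"]-[.6465,.0275,0];print(np.hypot(*o[:2]),np.degrees(np.arctan2(o[1],o[0])))
E
```

```text
time_s: 4.3
position: [0.6439, 0.0723, 0.1314]
tool_rot: [[-0.006, 1.0, -0.004], [1.0, 0.006, -0.002], [-0.002, -0.004, -1.0]]
ft_force: [-8.7, -4.8, 0.3]
grip_width: 0.0239
t 4.35 p [0.6446 0.0724 0.1314] yaw -0.12 F [-9.3373 -4.2464  1.1505] M [-0.646   1.4955  0.1529] g 0.0238 q [-3.9756 36.2516 65.8723 -0.1247 78.0739 -3.83  ]
0.044971006136298945 92.38070116671115
```

View pics/w4.png

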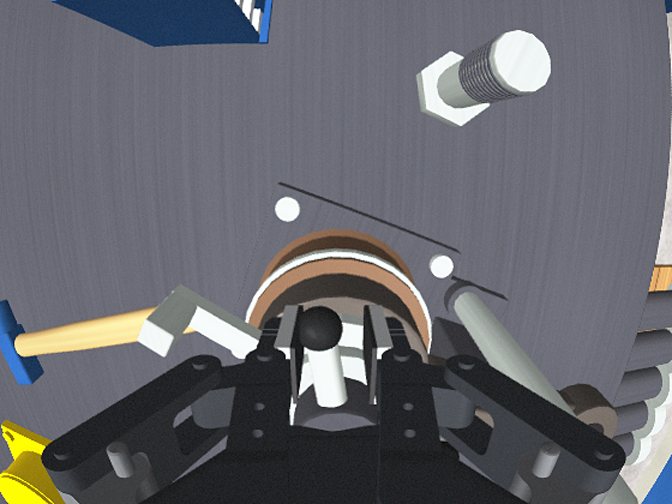

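```bash

python3 -m crank '{"slide":[[-0.0004,0.0063,-0.0002],[-0.0018,0.0124,-0.0004],[-0.0039,0.0184,-0.0005],[-0.0039,0.0184,-0.0005],[-0.0027,0.0155,-0.0005],[-0.0027,0.0155,-0.02],[-0.0027,0.0155,-0.06],[-0.0027,0.0155,-0.07]],"roll":[0.14,0.28,0.42,0.42,0.35,0.35,0.35,0.35],"grip":[0.024,0.024,0.024,0.024,0.03,0.03,0.03,0.03]}'
python3 - <<'E'
from h import *
p=get_image("wrist");save(p,"w5.png",s=1.2);np.save("pics/w5.npy",p,allow_pickle=True)
st()
o=observe()["position"]-[.6465,.0275,0];print(np.hypot(*o[:2]),np.degrees(np.arctan2(o[1],o[0])))
E
```

```text
time_s: 5.15
position: [0.6623, 0.0709, 0.2066]
tool_rot: [[0.332, 0.943, 0.009], [0.943, -0.332, -0.001], [0.002, 0.009, -1.0]]
ft_force: [0.4, 0.5, 1.2]
grip_width: 0.0302
t 5.2 p [0.6623 0.0709 0.2064] yaw -19.39 F [0.5315 0.3541 0.8173] M [0.0173 0.0213 0.0336] g 0.03 q [-4.0547 34.5064 56.443   0.0019 88.532  15.3342]
0.04614765871273415 69.96491984094108
```

View pics/w5.png

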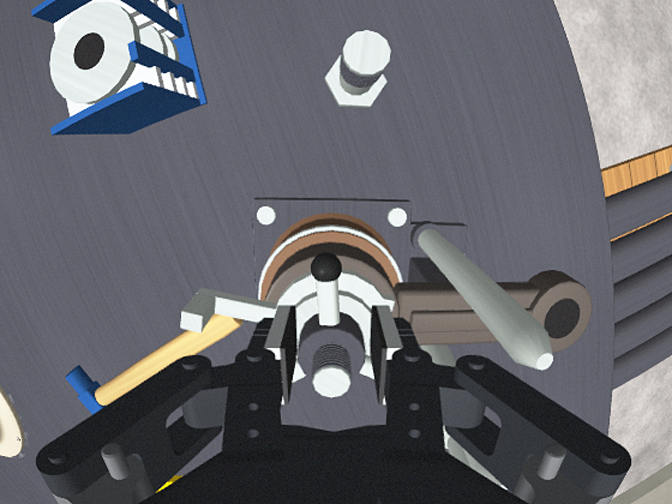

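```bash
python3 - <<'E'
from h import *
p=old("w5.npy")
b=atz(p,325/1.2,267/1.2,.1475); c=atz(p,333/1.2,378/1.2,.182);print(b,c)
d=b-[.6465,.0275,0];print(np.hypot(*d[:2]),np.degrees(np.arctan2(d[1],d[0])))
f=np.degrees(np.arctan2(d[1],d[0]))+120; r=np.radians(f)
go(.6465+.045*np.cos(r),.0275+.045*np.sin(r),.206,f-90)
E
```

```text
[0.6601 0.0781 0.1475] [0.6478 0.031  0.182 ]
0.0524278234327174 74.9778308710203
slide [-0.0715, -0.0377, -0.0001] roll -2.1706 rolldeg -124.4
```

```bash

python3 -m crank '{"slide":[[-0.005,-0.003,0],[-0.01,-0.005,0],[-0.02,-0.01,0],[-0.03,-0.015,0],[-0.04,-0.02,0],[-0.05,-0.025,0],[-0.06,-0.03,0],[-0.0715,-0.038,0]],"roll":[-0.14,-0.28,-0.42,-0.56,-0.7,-0.84,-0.98,-1.12],"grip":[0.04,0.04,0.04,0.04,0.04,0.04,0.04,0.04]}'
python3 -c "
from h import *
r=np.radians(195);st()
go(.6465+.045*np.cos(r),.0275+.045*np.sin(r),.1305,105)"
```

```text
time_s: 6.0
position: [0.601, 0.0157, 0.2004]
tool_rot: [[-0.708, 0.706, -0.0], [0.706, 0.708, 0.0], [0.0, -0.0, -1.0]]
ft_force: [0.6, 0.3, -0.1]
grip_width: 0.0401
t 6.0 p [0.601  0.0157 0.2004] yaw 45.1 F [ 0.6126  0.2565 -0.0641] M [ 0.0391 -0.0017  0.0677] g 0.0401 q [ -9.7774  28.2438  68.8277   0.0022  82.9402 -54.88  ]
slide [-0.0014, 0.0016, 0.0699] roll -1.0454 rolldeg -59.9
```

```bash

python3 -m crank '{"slide":[[0,0,0],[0,0,0],[0,0,0],[0,0,0],[0,0.001,0],[-0.001,0.001,0],[-0.001,0.001,0.01],[-0.001,0.001,0.02]],"roll":[-0.14,-0.28,-0.42,-0.56,-0.7,-0.84,-0.98,-1.045],"grip":[0.04,0.04,0.04,0.04,0.04,0.04,0.04,0.04]}'
python3 - <<'E'
from h import *
p=get_image("wrist");save(p,"w6.png",s=1.2)
r=np.radians(195);st()
go(.6465+.045*np.cos(r),.0275+.045*np.sin(r),.1305,105)
E
```

```text
time_s: 6.8
position: [0.6027, 0.016, 0.1804]
tool_rot: [[-0.966, -0.257, 0.0], [-0.257, 0.966, -0.0], [-0.0, -0.0, -1.0]]
ft_force: [-0.0, -0.0, -0.3]
grip_width: 0.04
t 6.85 p [0.6019 0.0161 0.1785] yaw 105.0 F [-0.5314  0.0717 -1.9206] M [ 0.0183 -0.0179  0.004 ] g 0.0402 q [  -9.7234   29.3942   70.5607   -0.0004   80.2122 -114.7219]
slide [-0.0011, -0.0005, 0.048] roll -0.0 rolldeg -0.0
```

View pics/w6.png

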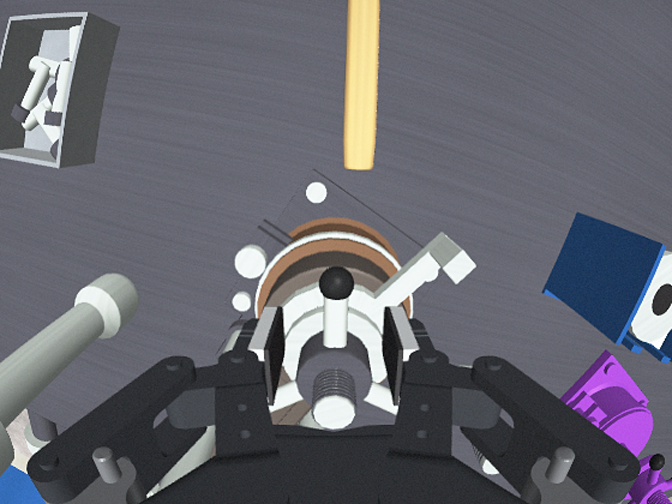

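```bash

python3 -m crank '{"slide":[[0,0,0.02],[0,0,0.04],[0,0,0.048],[0,0,0.048],[-0.0004,0.0063,0.048],[-0.0018,0.0124,0.0475],[-0.0039,0.0184,0.0475],[-0.0069,0.0239,0.047]],"roll":[0,0,0,0,0.14,0.28,0.42,0.56],"grip":[0.04,0.04,0.03,0.024,0.024,0.024,0.024,0.024]}'
python3 -c "
from h import *
st()"
python3 -m crank '{"slide":[[-0.0004,0.0063,-0.0002],[-0.0018,0.0124,-0.0004],[-0.0039,0.0184,-0.0005],[-0.0069,0.0239,-0.0007],[-0.0106,0.029,-0.0009],[-0.015,0.0335,-0.001],[-0.0199,0.0374,-0.0012],[-0.0254,0.0405,-0.0014]],"roll":[0.14,0.28,0.42,0.56,0.7,0.84,0.98,1.12],"grip":[0.024,0.024,0.024,0.024,0.024,0.024,0.024,0.024]}'
python3 - <<'E'
from h import *
p=get_image("wrist");save(p,"w7.png",s=1.2)
st()
o=observe()["position"]-[.6465,.0275,0];print(np.hypot(*o[:2]),np.degrees(np.arctan2(o[1],o[0])))
E
```

```text
time_s: 7.65
position: [0.6037, 0.0386, 0.1345]
tool_rot: [[-0.952, 0.307, 0.0], [0.307, 0.952, -0.004], [-0.002, -0.004, -1.0]]
ft_force: [-0.9, -10.9, -4.3]
grip_width: 0.0242
t 7.65 p [0.6037 0.0386 0.1345] yaw 72.14 F [ -0.855  -10.8773  -4.2735] M [-1.6744  0.17    0.0832] g 0.0242 q [ -7.4374  31.8696  73.8551  -0.2415  74.2207 -79.5147]
time_s: 8.45
position: [0.6378, 0.0715, 0.1354]
tool_rot: [[-0.14, 0.99, -0.006], [0.99, 0.14, -0.001], [-0.0, -0.006, -1.0]]
ft_force: [-10.7, -1.7, -0.1]
grip_width: 0.024
t 8.5 p [0.6386 0.0717 0.1353] yaw 7.59 F [-10.4562  -1.4818   0.2555] M [-0.1835  1.6871  0.0673] g 0.0241 q [ -4.112   35.4983  66.6542  -0.0521  78.1526 -11.6875]
0.04487636611984812 100.20350555799867
```

View pics/w7.png

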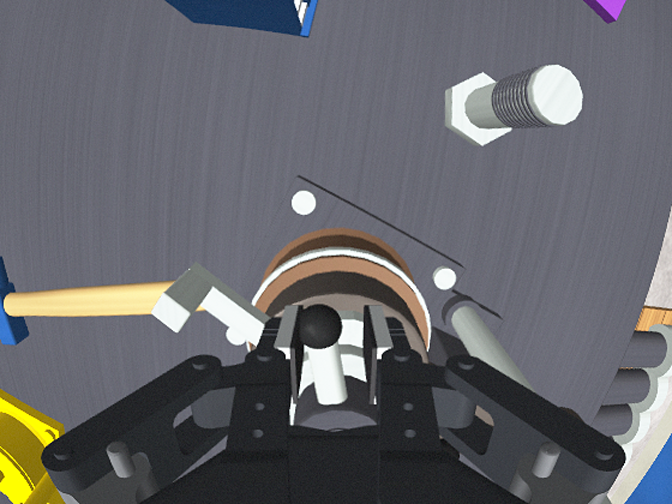

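```bash

python3 -m crank '{"slide":[[-0.0004,0.0063,-0.0002],[-0.0018,0.0124,-0.0004],[-0.0039,0.0184,-0.0005],[-0.006,0.0224,-0.0006],[-0.006,0.0224,-0.0006],[-0.0045,0.0196,-0.0006],[-0.0045,0.0196,-0.03],[-0.0045,0.0196,-0.07]],"roll":[0.14,0.28,0.42,0.52,0.52,0.45,0.45,0.45],"grip":[0.024,0.024,0.024,0.024,0.024,0.03,0.03,0.04]}'
python3 - <<'E'
from h import *
p=get_image("wrist");save(p,"w8.png",s=1.2);np.save("pics/w8.npy",p,allow_pickle=True)
st()
o=observe()["position"]-[.6465,.0275,0];print(np.hypot(*o[:2]),np.degrees(np.arctan2(o[1],o[0])))
E
```

```text
time_s: 9.3
position: [0.6592, 0.0702, 0.2053]
tool_rot: [[0.3, 0.954, -0.003], [0.954, -0.3, 0.0], [-0.001, -0.003, -1.0]]
ft_force: [-0.1, -0.0, 0.1]
grip_width: 0.0398
t 9.35 p [0.6617 0.0701 0.2146] yaw -17.43 F [ 0.0672 -0.9491  6.1245] M [-0.0044  0.0041  0.0114] g 0.0401 q [-4.1238 34.1075 55.8544  0.0004 89.3883 13.3023]
0.04523538432473075 70.3385067695915
```

View pics/w8.png

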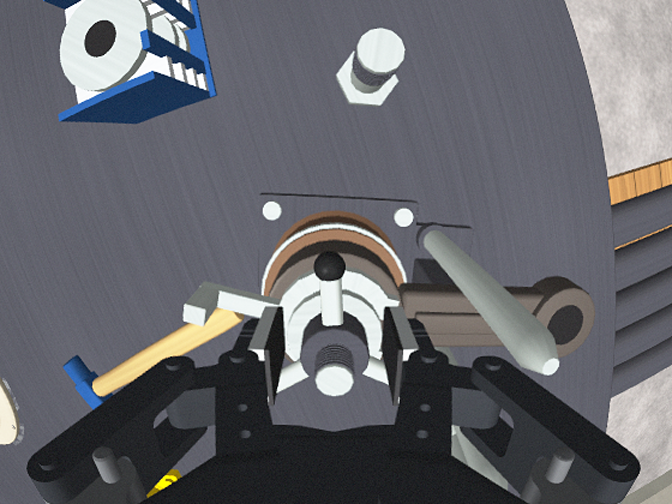

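```bash
python3 - <<'E'
from h import *
p=old("w8.npy")
b=atz(p,329/1.2,266/1.2,.150); d=b-[.6465,.0275,0];f=np.degrees(np.arctan2(d[1],d[0]));print(b,np.hypot(*d[:2]),f)
E
python3 -m crank '{"slide":[[-0.005,-0.003,0],[-0.01,-0.005,0],[-0.02,-0.01,0],[-0.03,-0.015,0],[-0.04,-0.02,0],[-0.05,-0.025,0],[-0.06,-0.03,0],[-0.0705,-0.038,0]],"roll":[-0.14,-0.28,-0.42,-0.56,-0.7,-0.84,-0.98,-1.12],"grip":[0.04,0.04,0.04,0.04,0.04,0.04,0.04,0.04]}'
python3 -c "
from h import *
r=np.radians(194.5);st()
go(.6465+.045*np.cos(r),.0275+.045*np.sin(r),.1335,104.5)"
```

```text
[0.6587 0.0784 0.15  ] 0.05238656928673818 76.53262139021494
time_s: 10.15
position: [0.6026, 0.0138, 0.2062]
tool_rot: [[-0.732, 0.681, 0.002], [0.681, 0.732, -0.0], [-0.002, 0.001, -1.0]]
ft_force: [0.7, -0.4, -0.3]
grip_width: 0.0397
t 10.15 p [0.6026 0.0138 0.2062] yaw 47.06 F [ 0.6613 -0.436  -0.257 ] M [ 0.0397 -0.0185 -0.0157] g 0.0397 q [ -9.9301  28.1015  68.0736  -0.0007  83.702  -56.9946]
slide [0.0016, 0.0019, 0.0727] roll -1.0024 rolldeg -57.4
```

```bash

python3 -m crank '{"slide":[[0,0,0],[0,0,0],[0,0,0],[0,0,0],[0.001,0.001,0],[0.001,0.001,0],[0.0015,0.001,0.01],[0.0015,0.001,0.02]],"roll":[-0.14,-0.28,-0.42,-0.56,-0.7,-0.84,-0.98,-1.03],"grip":[0.04,0.04,0.04,0.04,0.04,0.04,0.04,0.04]}'
python3 - <<'E'
from h import *
p=get_image("wrist");save(p,"w9.png",s=1.2)
r=np.radians(196);st()
go(.6465+.045*np.cos(r),.0275+.045*np.sin(r),.1335,106)
E
```

```text
time_s: 10.95
position: [0.6026, 0.0159, 0.1863]
tool_rot: [[-0.961, -0.276, 0.003], [-0.276, 0.961, -0.0], [-0.003, -0.001, -1.0]]
ft_force: [0.4, -0.1, -0.0]
grip_width: 0.04
t 11.0 p [0.6019 0.016  0.1843] yaw 106.03 F [ 0.4798 -0.0328 -1.7613] M [0.0201 0.0054 0.01  ] g 0.0398 q [  -9.7299   29.0531   70.1539   -0.0013   80.8238 -115.7646]
slide [-0.0011, -0.0013, 0.0508] roll 0.0006 rolldeg 0.0
```

View pics/w9.png

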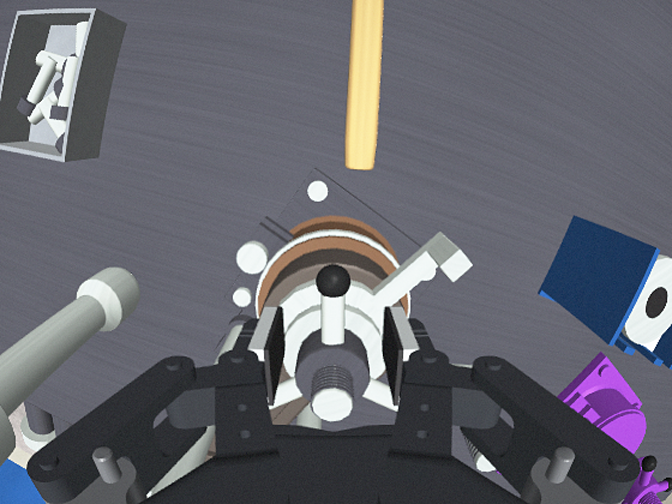

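```bash

python3 -m crank '{"slide":[[0,0,0.02],[0,0,0.04],[0,0,0.0505],[0,0,0.0505],[-0.0004,0.0063,0.0505],[-0.0018,0.0124,0.05],[-0.0039,0.0184,0.05],[-0.0069,0.0239,0.0495]],"roll":[0,0,0,0,0.14,0.28,0.42,0.56],"grip":[0.04,0.04,0.03,0.024,0.024,0.024,0.024,0.024]}'
python3 -m crank '{"slide":[[-0.0004,0.0063,-0.0002],[-0.0018,0.0124,-0.0004],[-0.0039,0.0184,-0.0005],[-0.0069,0.0239,-0.0007],[-0.0106,0.029,-0.0009],[-0.015,0.0335,-0.001],[-0.0199,0.0374,-0.0012],[-0.0254,0.0405,-0.0014]],"roll":[0.14,0.28,0.42,0.56,0.7,0.84,0.98,1.12],"grip":[0.024,0.024,0.024,0.024,0.024,0.024,0.024,0.024]}'
python3 -m crank '{"slide":[[-0.0004,0.0063,-0.0002],[-0.0018,0.0124,-0.0004],[-0.0039,0.0184,-0.0005],[-0.006,0.0224,-0.0006],[-0.006,0.0224,-0.0006],[-0.0045,0.0196,-0.0006],[-0.0045,0.0196,-0.03],[-0.0045,0.0196,-0.07]],"roll":[0.14,0.28,0.42,0.52,0.52,0.45,0.45,0.45],"grip":[0.024,0.024,0.024,0.024,0.024,0.03,0.03,0.04]}'
python3 - <<'E'
from h import *
p=get_image("wrist");save(p,"w10.png",s=1.2);np.save("pics/w10.npy",p,allow_pickle=True)
st()
p=get_image("scene");save(p,"s10.png",(220,190,400,350),3.7);np.save("pics/s10.npy",p,allow_pickle=True)
E
```

```text
time_s: 11.8
position: [0.603, 0.0387, 0.1366]
tool_rot: [[-0.958, 0.288, 0.002], [0.288, 0.958, -0.004], [-0.003, -0.004, -1.0]]
ft_force: [1.1, -11.4, -5.5]
grip_width: 0.0241
time_s: 12.6
position: [0.6365, 0.0716, 0.1374]
tool_rot: [[-0.159, 0.987, -0.005], [0.987, 0.159, -0.002], [-0.001, -0.005, -1.0]]
ft_force: [-10.3, -5.0, -1.6]
grip_width: 0.0243
time_s: 13.4
position: [0.6576, 0.0714, 0.2076]
tool_rot: [[0.281, 0.96, -0.003], [0.96, -0.281, 0.0], [-0.001, -0.003, -1.0]]
ft_force: [0.0, -0.2, -0.1]
grip_width: 0.0399
t 13.45 p [0.66   0.0713 0.2168] yaw -16.29 F [-1.032   0.0829  6.1163] M [ 0.0018 -0.0443 -0.0649] g 0.0406 q [-4.0288 33.8571 55.9614 -0.0022 89.5099 12.2592]
```

View pics/w10.png

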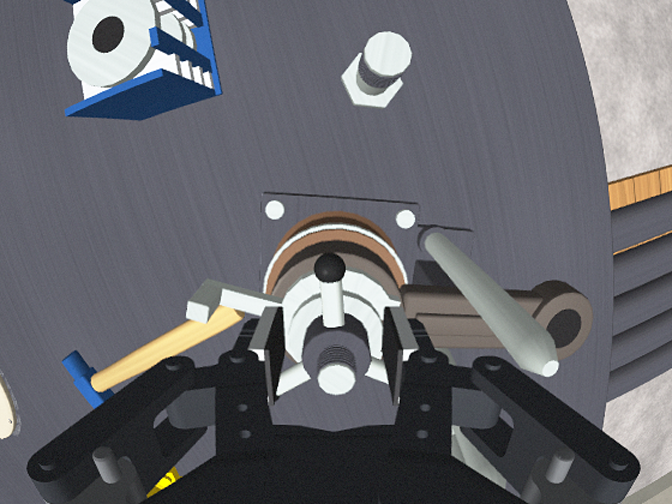

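View pics/s10.png

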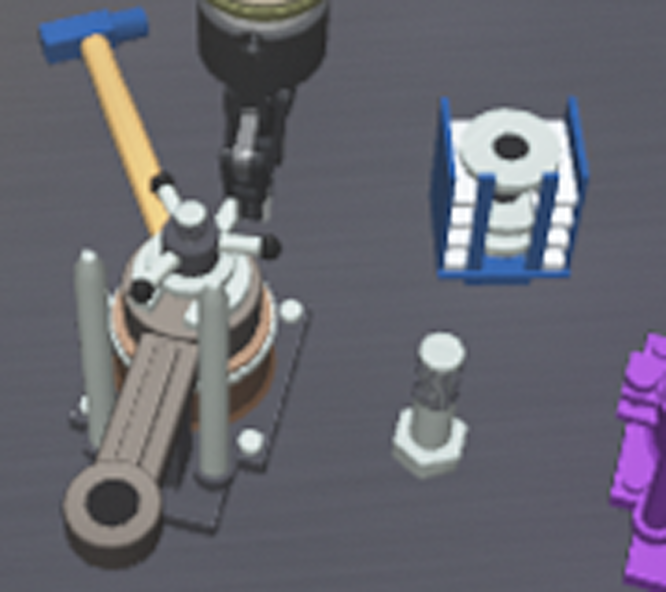

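```bash
python3 -c "
from h import *
go(.565,.075,.29,60)"
```

```text
slide [-0.0229, -0.0915, -0.0766] roll -1.3315 rolldeg -76.3
```

```bash

python3 -m crank '{"slide":[[0,-0.005,-0.02],[0,-0.015,-0.045],[-0.005,-0.03,-0.07],[-0.01,-0.05,-0.073],[-0.02,-0.07,-0.073],[-0.023,-0.092,-0.073],[-0.023,-0.092,-0.073],[-0.023,-0.092,-0.073]],"roll":[-0.14,-0.28,-0.42,-0.56,-0.7,-0.84,-0.98,-1.12],"grip":[0.05,0.05,0.05,0.05,0.05,0.05,0.05,0.05]}'
python3 -m crank '{"slide":[[0,0,0],[0,0,0],[0,0,0],[0,0,0],[0,0,0],[0,0,0],[0,0,0],[0,0,0]],"roll":[-0.14,-0.21,-0.21,-0.21,-0.21,-0.21,-0.21,-0.21],"grip":[0.05,0.05,0.05,0.05,0.05,0.05,0.05,0.05]}'
python3 - <<'E'
from h import *
p=get_image("wrist");save(p,"w11.png",s=1.4);np.save("pics/w11.npy",p,allow_pickle=True)
st()
E
```

```text
time_s: 14.3
position: [0.5629, 0.0751, 0.2815]
tool_rot: [[-0.746, 0.666, 0.002], [0.666, 0.746, -0.0], [-0.002, 0.001, -1.0]]
ft_force: [-0.1, -0.6, 0.1]
grip_width: 0.0503
time_s: 15.1
position: [0.5634, 0.075, 0.28]
tool_rot: [[-0.865, 0.501, -0.0], [0.501, 0.865, -0.0], [0.0, -0.0, -1.0]]
ft_force: [0.1, -0.2, -0.9]
grip_width: 0.0498
t 15.15 p [0.5634 0.075  0.28  ] yaw 59.93 F [ 0.7512  0.716  -0.5344] M [ 0.0219 -0.0221 -0.0393] g 0.0499 q [ -4.3469  22.0686  65.8798  -0.0019  92.0548 -64.2734]
```

View pics/w11.png

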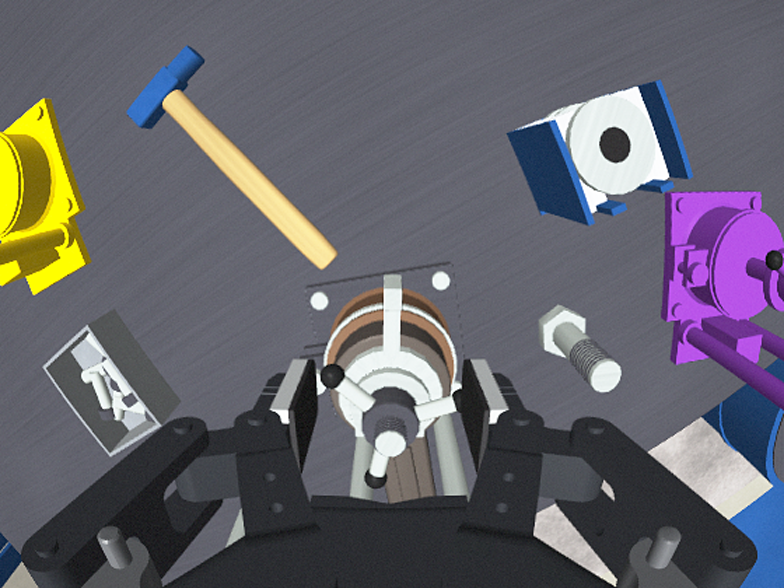

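```bash
python3 - <<'E'
from h import *
p=old("w11.npy"); save(p,"w11c.png",(235,180,335,260),8); save(p,"w11r.png",(355,50,505,170),5)
E
```

```text
(no output)
```

View pics/w11c.png

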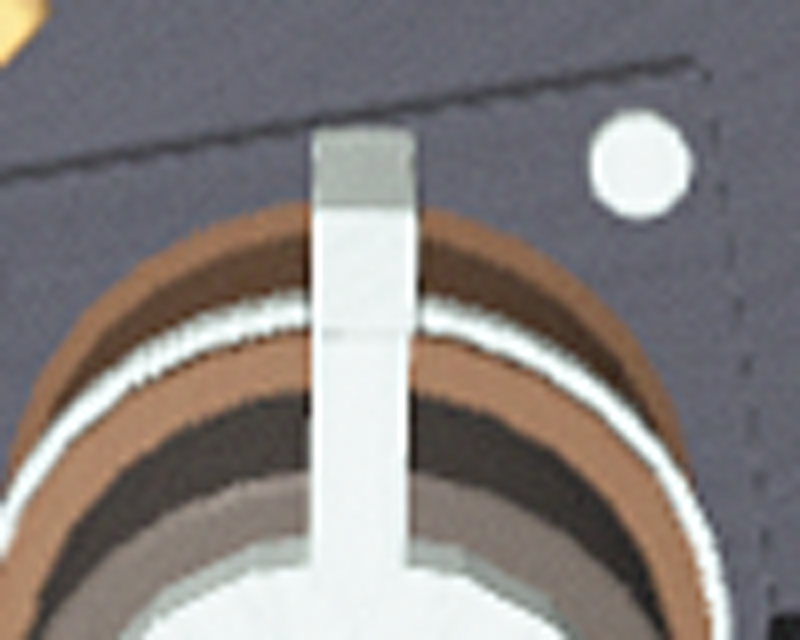

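View pics/w11r.png

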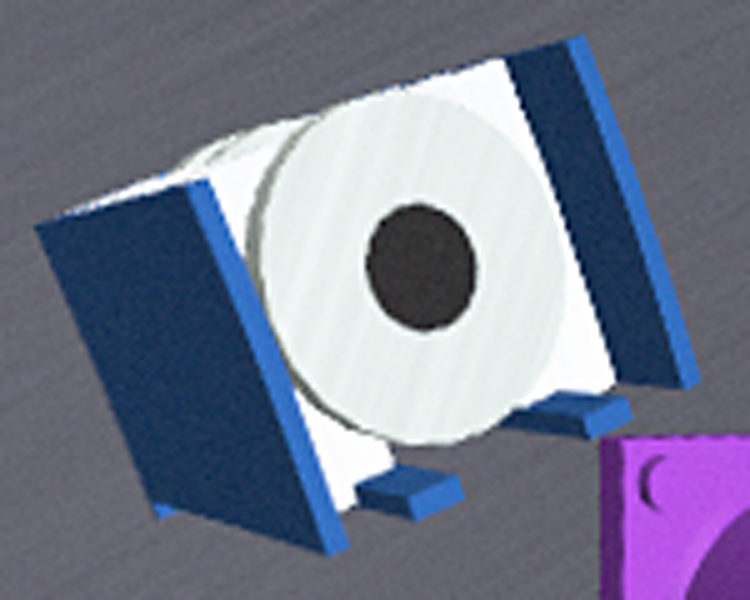

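```bash
python3 - <<'E'
from h import *
p=old("w11.npy")
c=lambda u,v:(235+u/8,180+v/8)
for uv,z in [((313,208),.148),((415,206),.148),((312,328),.148),((412,328),.148)]: print(atz(p,*c(*uv),z))
p=old("w1.npy"); save(p,"w1r.png",(385,210,495,330),5)
p=old("w10.npy"); save(p,"w10r.png",(50,0,190,105),5)
t=old("top0.npy"); save(t,"t0r.png",(175,180,235,225),12)
s=old("s10.npy"); save(s,"s0r.png",(330,210,385,270),9)
E
```

```text
[0.5635 0.0716 0.148 ]
[0.5689 0.0814 0.148 ]
[0.5753 0.0646 0.148 ]
[0.5809 0.0742 0.148 ]
```

View pics/w1r.png

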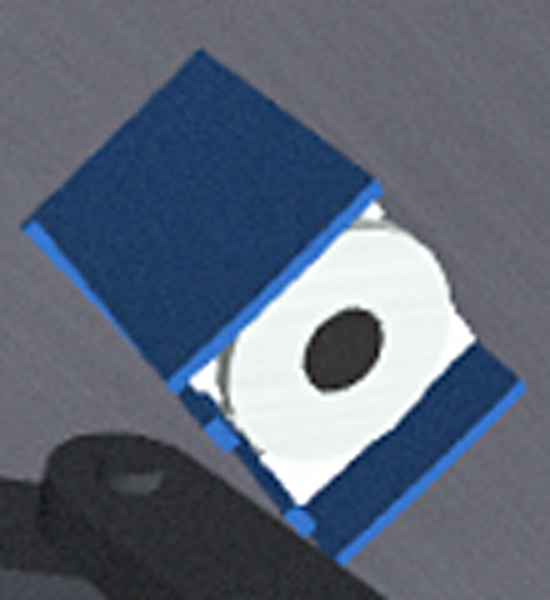

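View pics/w10r.png

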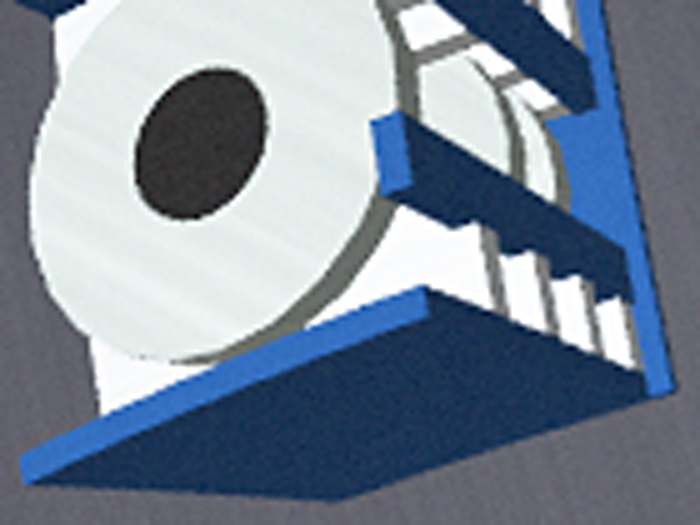

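View pics/t0r.png

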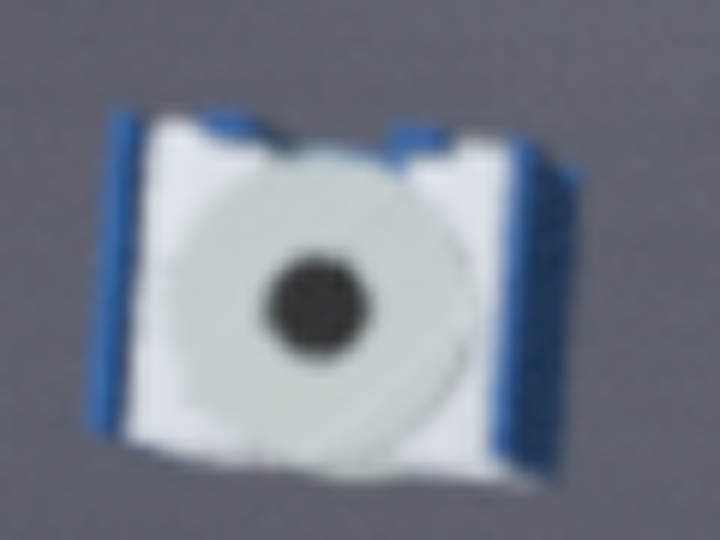

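View pics/s0r.png

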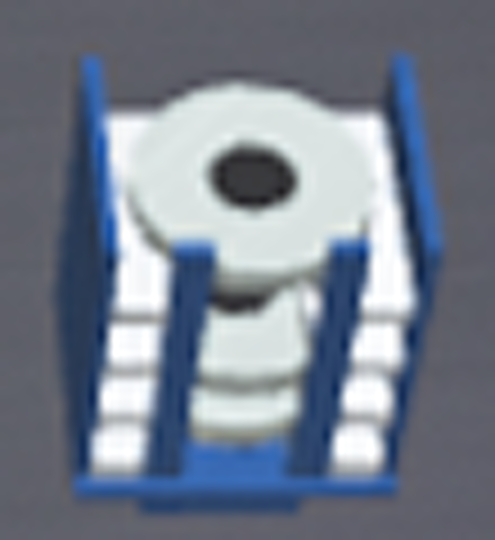

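```bash
cat > fit.py <<'E'
from h import *
from scipy.optimize import least_squares
W={"w11":((355,50),5,"w11.npy"),"w1":((385,210),5,"w1.npy"),"w10":((50,0),5,"w10.npy"),"t":((175,180),12,"top0.npy"),"s":((330,210),9,"s10.npy")}
# (view, side, 'i/o', 'f/b', uv)
O=[("w11",-1,0,'f',(212,178)),("w11",-1,0,'b',(350,547)),("w11",-1,1,'f',(186,188)),("w11",-1,1,'b',(328,556)),
("w11",1,0,'f',(568,42)),("w11",1,0,'b',(685,388)),("w11",1,1,'f',(585,36)),("w11",1,1,'b',(700,380)),
("w1",-1,1,'f',(372,182)),("w1",-1,1,'b',(170,381)),("w1",-1,0,'f',(383,191)),("w1",-1,0,'b',(182,390)),
("w1",1,0,'f',(517,379)),("w1",1,1,'f',(526,386)),("w1",1,1,'b',(343,565)),
("w10",-1,0,'f',(20,460)),("w10",-1,0,'b',(425,288)),("w10",-1,1,'f',(22,487)),("w10",-1,1,'b',(430,313)),
("t",1,0,'b',(138,110)),("t",1,0,'f',(115,435)),("t",-1,0,'b',(510,140)),("t",-1,0,'f',(488,455)),
]
D=[("w11",(421,267)),("w1",(345,349)),("w10",(201,143)),("t",(317,306)),("s",(254,178))]
P={k:old(v[2]) for k,v in W.items()}
px=lambda k,uv:np.array(W[k][0])+np.array(uv)/W[k][1]
def res(v,full=False):
    x,y,z,a,xf,xb,th,dx,dy,wi=v; c,s=np.cos(a),np.sin(a); r=[]
    for k,sd,o,e,uv in O:
        X=xf if e=='f' else xb; Y=sd*(wi+th*o)
        q=proj(P[k],[x+c*X-s*Y,y+s*X+c*Y,z+.144])[0]-px(k,uv); r.append(q)
    for k,uv in D: r.append((proj(P[k],[dx,dy,z+.128])[0]-px(k,uv)))
    r=np.array(r)
    if full: return r
    return np.r_[r.ravel(),(wi-.043)/.0007]
for use in [None]:
    f=least_squares(res,[.56,.26,0,-.05,-.034,.044,.006,.56,.26,.043],loss="soft_l1",f_scale=.7)
    print(f.x.tolist(),f.cost); r=res(f.x,True)
    for o,e in zip(O+D,r): print(o[:4],e)
E
python3 fit.py
```

```text
[0.4333707389613427, 0.27100468264597444, -0.004922585438177866, -0.07808441276401011, 0.09373501252204142, 0.16688834863841312, 0.00458875584612543, 0.5594716528541577, 0.26108067490701015, 0.043240350055198454] 9.119334267181765
('w11', -1, 0, 'f') [-1.2671  0.3382]
('w11', -1, 0, 'b') [-0.6501  0.0498]
('w11', -1, 1, 'f') [-0.3481  0.0802]
('w11', -1, 1, 'b') [-0.2675  0.1343]
('w11', 1, 0, 'f') [-0.4797 -0.1244]
('w11', 1, 0, 'b') [-0.2223 -0.0807]
('w11', 1, 1, 'f') [-0.5411 -0.1307]
('w11', 1, 1, 'b') [-0.0982  0.0255]
('w1', -1, 1, 'f') [-0.2449 -0.5053]
('w1', -1, 1, 'b') [-1.4724  0.4608]
('w1', -1, 0, 'f') [-0.7316 -0.0529]
('w1', -1, 0, 'b') [-1.9569  0.6771]
('w1', 1, 0, 'f') [0.0877 0.1666]
('w1', 1, 1, 'f') [-0.4685  0.542 ]
('w1', 1, 1, 'b') [-1.3655  0.7778]
('w10', -1, 0, 'f') [-0.5333 -0.9027]
('w10', -1, 0, 'b') [-1.3599 -0.9868]
('w10', -1, 1, 'f') [ 0.0429 -0.7442]
('w10', -1, 1, 'b') [-1.2469  0.0654]
('t', 1, 0, 'b') [-0.7924  0.6953]
('t', 1, 0, 'f') [-0.8692  0.0357]
('t', -1, 0, 'b') [-0.435  0.217]
('t', -1, 0, 'f') [-0.4839  0.3683]
('w11', (421, 267)) [-0.0787  0.3601]
('w1', (345, 349)) [-1.0649  0.2442]
('w10', (201, 143)) [-0.7302 -0.3274]
('t', (317, 306)) [-0.1468  0.414 ]
('s', (254, 178)) [-0.5746 -1.1399]
```

```bash
python3 -c "
from h import *
go(.5595,.2155,.25,60);go(.5595,.2155,.16,60)"
```

```text
slide [0.0737, 0.1197, 0.03] roll -0.0013 rolldeg -0.1
slide [0.0737, 0.1197, 0.12] roll -0.0013 rolldeg -0.1
```

```bash

python3 -m crank '{"slide":[[0.02,0.03,0],[0.04,0.06,0],[0.06,0.1,0],[0.0737,0.1197,0],[0.0737,0.1197,0],[0.0737,0.1197,0],[0.0737,0.1197,0],[0.0737,0.1197,0]],"roll":[0,0,0,0,0,0,0,0],"grip":[0,0,0,0,0,0,0,0]}'
python3 - <<'E'
from h import *
p=get_image("wrist");save(p,"w12.png",s=1.4);np.save("pics/w12.npy",p,allow_pickle=True)
st()
E
```

```text
time_s: 15.95
position: [0.5598, 0.2144, 0.2801]
tool_rot: [[-0.865, 0.502, 0.0], [0.502, 0.865, -0.0], [-0.0, -0.0, -1.0]]
ft_force: [0.2, 0.4, -0.6]
grip_width: 0.0
t 16.0 p [0.5597 0.2145 0.2801] yaw 59.86 F [-0.3577 -0.2615 -0.7449] M [-0.0058  0.0636  0.0115] g -0.0003 q [  9.6696  25.4148  60.4788  -0.0048  94.0976 -50.1893]
```

View pics/w12.png

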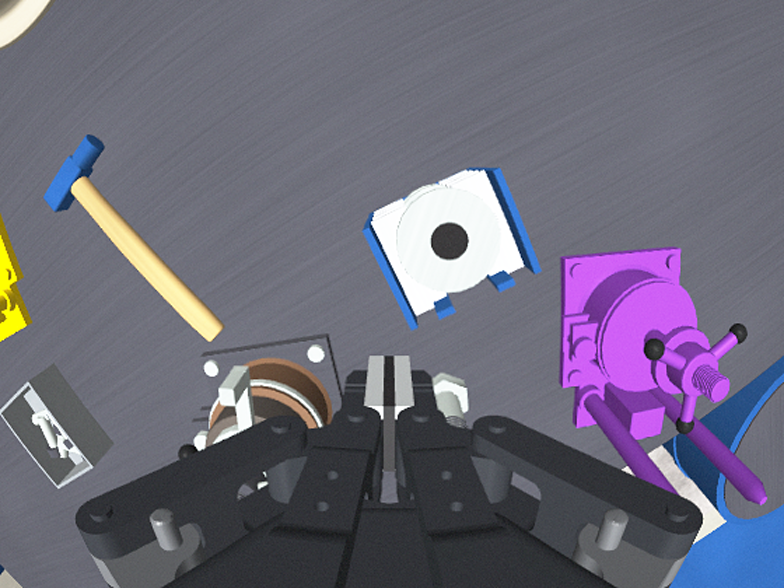

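```bash
python3 - <<'E'
from h import *
save(old("w12.npy"),"w12r.png",(255,112,390,240),5.5)
E
```

```text
(no output)
```

View pics/w12r.png

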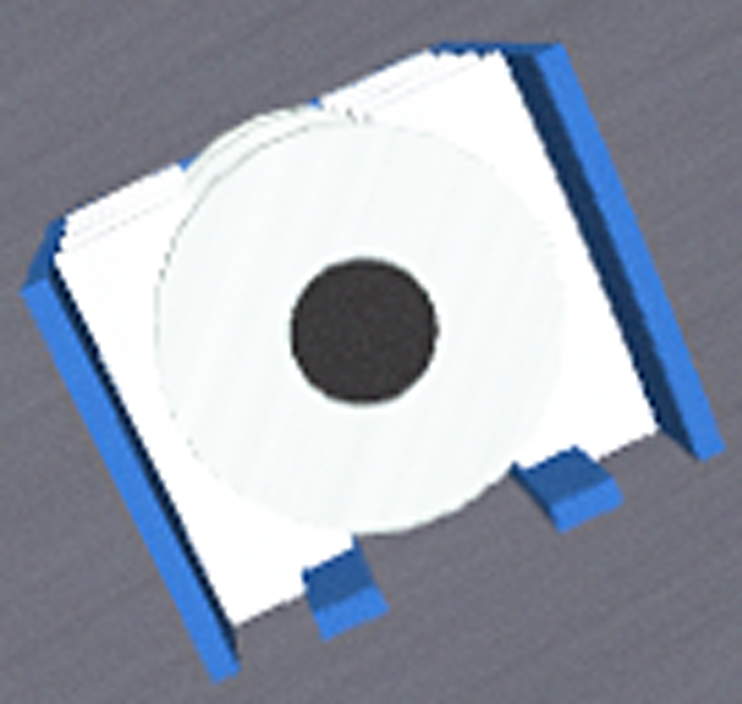

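```bash
cat > fit2.py <<'E'
src=open('fit.py').read().split("for use")[0]
src=src.replace('W={','W={"w12":((255,112),5.5,"w12.npy"),').replace('O=[','O=[("w12",-1,0,"f",(47,276)),("w12",-1,0,"b",(240,665)),("w12",-1,1,"f",(22,290)),("w12",-1,1,"b",(213,682)),("w12",1,0,"f",(537,50)),("w12",1,0,"b",(702,460)),("w12",1,1,"f",(565,45)),("w12",1,1,"b",(723,448)),').replace('D=[','D=[("w12",(364,331)),')
exec(src)
O0,D0=list(O),list(D)
def run(views):
    global O,D
    O=[o for o in O0 if o[0] in views];D=[o for o in D0 if o[0] in views]
    f=least_squares(res,[.56,.26,0,-.05,-.034,.044,.006,.56,.26,.043],loss="soft_l1",f_scale=.7)
    x,y,z,a,xf,xb,th,dx,dy,wi=f.x;c,s=np.cos(a),np.sin(a)
    # slot origin assuming mouth==wall front
    X=xf+.034
    print(views,"slot",x+c*X,y+s*X,"oz",z,"yaw",np.degrees(a),"len",xb-xf,"th",th,"disc",dx,dy,"wi",wi,"rms",np.sqrt((res(f.x,True)**2).mean()))
    for uv in [(305,572),(352,540),(515,465),(575,447)]:
        q=atz(P["w12"],*px("w12",uv),z+.118)-[x,y,0]; print("  stop face local x rel mouth",c*q[0]+s*q[1]-xf,"y",-s*q[0]+c*q[1])
run(["w12"]);run(["w12","w11","w10","w1"]);run(["w12","w11","w10","w1","t","s"]);run(["t","s","w12"])
E
python3 fit2.py
```

```text
['w12'] slot 0.5604442600735711 0.26198570694270024 oz -0.004231989587275862 yaw -4.773935109565925 len 0.07319532697570869 th 0.0046905060529220865 disc 0.5591411996421932 0.26201483454388297 wi 0.04299999999664583 rms 0.3158713847640782
  stop face local x rel mouth 0.07062928977940097 y -0.02687000229990663
  stop face local x rel mouth 0.06876719936887316 y -0.016720055924771264
  stop face local x rel mouth 0.06859940531602568 y 0.01584357143663643
  stop face local x rel mouth 0.0702188332790663 y 0.0272969552752219
['w12', 'w11', 'w10', 'w1'] slot 0.5606528154487298 0.26186688717558937 oz -0.005821664560512121 yaw -4.684480811576323 len 0.0734918037600677 th 0.0047466026725071836 disc 0.5593001506437394 0.261714589461306 wi 0.04331935498048219 rms 0.6640610944155335
  stop face local x rel mouth 0.0708755917702602 y -0.026879302512063125
  stop face local x rel mouth 0.06901985155972779 y -0.01667422502723389
  stop face local x rel mouth 0.06890229664851039 y 0.016057165251443385
  stop face local x rel mouth 0.0705480284084104 y 0.027566921212628187
['w12', 'w11', 'w10', 'w1
[... 371 characters left out ...]
624950445827628
  stop face local x rel mouth 0.06888911195202396 y 0.016108133691647642
  stop face local x rel mouth 0.07053483184534498 y 0.02761849951623355
['t', 's', 'w12'] slot 0.56099070262082 0.26211775271626914 oz -0.008941079360065766 yaw -4.779762574149522 len 0.07434083920294297 th 0.004983668641386048 disc 0.5602033194146595 0.2621874919549441 wi 0.04348514505227217 rms 0.42411340845356393
  stop face local x rel mouth 0.07159725405572136 y -0.027199490795948657
  stop face local x rel mouth 0.06970573549331653 y -0.016895041567297226
  stop face local x rel mouth 0.06953202162070975 y 0.016164870063281107
  stop face local x rel mouth 0.07117494859288621 y 0.027792981916420677
```

```bash

python3 -m crank '{"slide":[[0.0035,0.0005,0.03],[0.0035,0.0005,0.06],[0.0035,0.0005,0.09],[0.0035,0.0005,0.115],[0.0035,0.0005,0.13],[0.0035,0.0005,0.135],[0.0035,0.0005,0.137],[0.0035,0.0005,0.137]],"roll":[0,0,0,0,0,0,0,0],"grip":[0,0,0,0,0,0,0,0]}'
python3 -m crank '{"slide":[[0,0,0.001],[0,0,0.002],[0,0,0.003],[0,0,0.003],[0,0,0.003],[0,0,0.003],[0,0,0.003],[0,0,0.003]],"roll":[0,0,0,0,0,0,0,0],"grip":[0,0,0,0,0,0,0,0]}'
python3 -c "
from h import *
st()"
```

```text
time_s: 16.8
position: [0.5571, 0.2175, 0.1437]
tool_rot: [[-0.865, 0.501, 0.001], [0.501, 0.865, 0.0], [-0.001, 0.001, -1.0]]
ft_force: [0.4, -0.5, -0.3]
grip_width: 0.0003
time_s: 17.6
position: [0.5568, 0.2177, 0.14]
tool_rot: [[-0.866, 0.501, 0.0], [0.501, 0.866, 0.0], [-0.0, 0.0, -1.0]]
ft_force: [-0.3, -0.2, -0.8]
grip_width: -0.0
t 17.6 p [0.5568 0.2177 0.14  ] yaw 59.94 F [-0.3191 -0.1689 -0.7916] M [-0.0263  0.015  -0.0096] g -0.0 q [ 10.021   30.9088  74.671    0.001   74.4181 -49.9223]
```

```bash

python3 -m crank '{"slide":[[0,0,0.001],[0,0,0.001],[0,0,0.002],[0,0,0.002],[0,0,0.003],[0,0,0.003],[0,0,0.003],[0,0,0.003]],"roll":[0,0,0,0,0,0,0,0],"grip":[0,0,0,0,0,0,0,0]}'
python3 -c "
from h import *
st()"
```

```text
time_s: 18.4
position: [0.5569, 0.2177, 0.138]
tool_rot: [[-0.866, 0.501, 0.001], [0.501, 0.866, 0.0], [-0.001, 0.001, -1.0]]
ft_force: [-2.4, -1.9, 8.4]
grip_width: -0.0002
t 18.4 p [0.5569 0.2177 0.138 ] yaw 59.95 F [-2.3508 -1.8872  8.4296] M [-0.0848  0.4437 -0.0204] g -0.0002 q [ 10.0247  31.0014  74.8568  -0.0041  74.072  -49.921 ]
```

```bash
python3 -c "
from h import *
go(.5722,.073,.21,59.5)"
```

```text
slide [-0.0858, -0.1175, -0.072] roll 0.0078 rolldeg 0.4
```

```bash

python3 -m crank '{"slide":[[0,0,-0.03],[0,0,-0.07],[-0.02,-0.03,-0.073],[-0.04,-0.06,-0.073],[-0.065,-0.09,-0.073],[-0.086,-0.1175,-0.073],[-0.086,-0.1175,-0.073],[-0.086,-0.1175,-0.073]],"roll":[0,0,0,0,0,0,0,0],"grip":[0,0,0.04,0.04,0.04,0.04,0.04,0.04]}'
python3 - <<'E'
from h import *
p=get_image("wrist");save(p,"w13.png",s=1.4);np.save("pics/w13.npy",p,allow_pickle=True)
st(); go(.5722,.073,.115,59.5)
E
```

```text
time_s: 19.2
position: [0.5723, 0.0726, 0.2098]
tool_rot: [[-0.865, 0.502, -0.0], [0.502, 0.865, 0.0], [0.0, 0.0, -1.0]]
ft_force: [-0.0, -0.6, 0.2]
grip_width: 0.0402
t 19.25 p [0.5722 0.0734 0.2099] yaw 59.94 F [-0.6468 -0.1449  0.2046] M [ 0.0105 -0.004  -0.0248] g 0.0403 q [ -4.4512  25.4097  72.0797   0.0184  82.5261 -64.3918]
slide [-0.0002, -0.0004, 0.0949] roll 0.0076 rolldeg 0.4
```

View pics/w13.png

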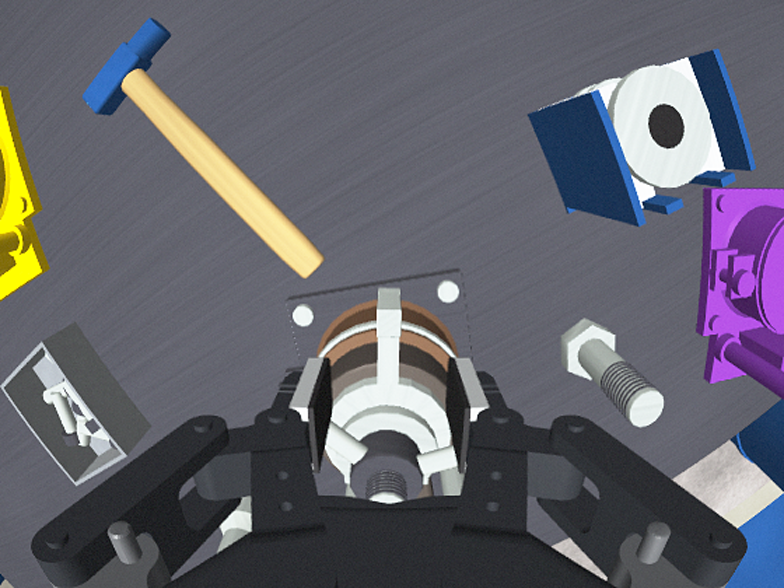

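```bash
python3 - <<'E'
from h import *
p=old("w13.npy");save(p,"w13c.png",(240,190,320,290),6)
E
```

```text
(no output)
```

View pics/w13c.png

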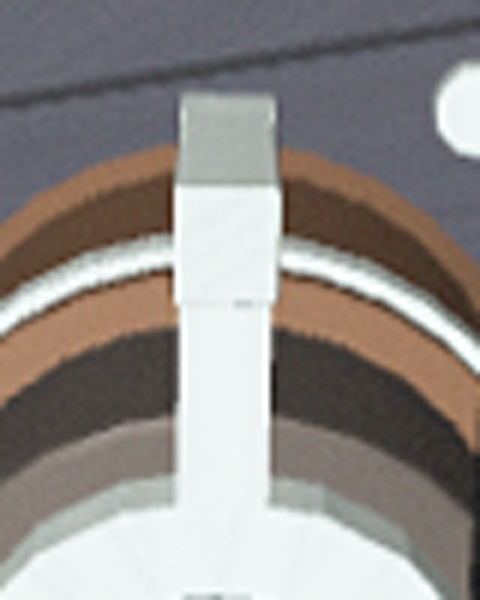

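```bash
python3 - <<'E'
from h import *
p=old("w13.npy");c=lambda u,v:(240+u/6,190+v/6)
L=np.array([atz(p,*c(*q),.148) for q in [(176,185),(281,186),(177,302),(278,302)]]);print(L,L.mean(0))
m=L.mean(0); n=(L[2]+L[3]-L[0]-L[1]);print(np.degrees(np.arctan2(n[1],n[0])), np.degrees(np.arctan2(*(L[1]-L[0])[1::-1])))
E
python3 -m crank '{"slide":[[0,0,0.03],[0,0,0.06],[0,0,0.08],[0,0,0.09],[0,0,0.095],[0,0,0.095],[0,0,0.095],[0,0,0.095]],"roll":[0,0,0,0,0,0,0,0],"grip":[0.04,0.04,0.04,0.04,0.04,0.04,0.04,0.03]}' 
python3 - <<'E'
from h import *
p=get_image("wrist");save(p,"w14.png",s=1.4)
st()
E
```

```text
[[0.5637 0.0715 0.148 ]
 [0.5696 0.0814 0.148 ]
 [0.5756 0.0646 0.148 ]
 [0.5813 0.0744 0.148 ]] [0.5725 0.0729 0.148 ]
-30.537618878995698 59.323624176773556
time_s: 20.05
position: [0.5728, 0.073, 0.1159]
tool_rot: [[-0.866, 0.501, 0.002], [0.501, 0.866, -0.0], [-0.002, 0.001, -1.0]]
ft_force: [-0.1, 0.3, 0.2]
grip_width: 0.0296
t 20.1 p [0.5727 0.073  0.1158] yaw 59.94 F [ 0.0409  0.7061 -0.3264] M [-0.0641 -0.0254 -0.0117] g 0.0299 q [ -4.484   30.4927  80.0662   0.0001  69.3552 -64.4263]
```

View pics/w14.png

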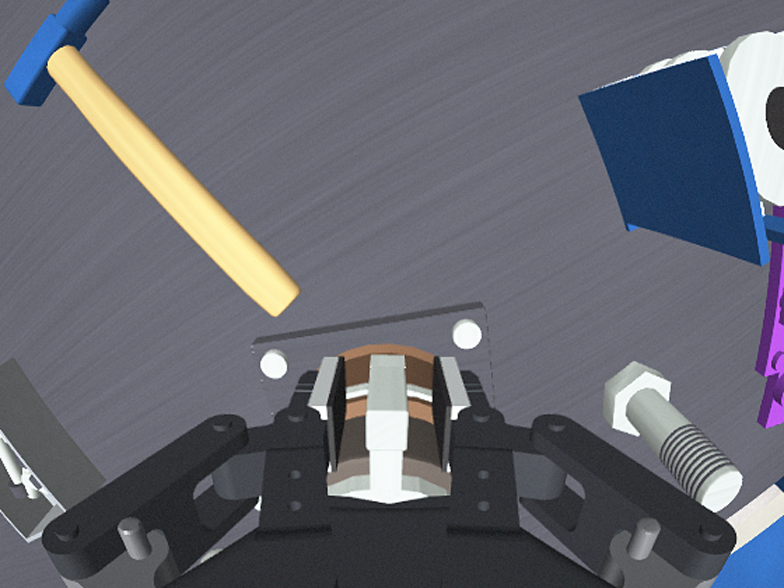

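```bash

python3 -m crank '{"slide":[[0,0,0],[0,0,0],[0,0,0],[0,0,0],[0,0,0],[0,0,0],[0,0,0],[0,0,0]],"roll":[0.007,0.007,0.007,0.007,0.007,0.007,0.007,0.007],"grip":[0.005,0.005,0.005,0.005,0.005,0.005,0.005,0.005]}' 100
python3 -c "
from h import *
st()"
```

```text
time_s: 20.9
position: [0.5724, 0.0728, 0.1155]
tool_rot: [[-0.862, 0.507, 0.001], [0.507, 0.862, -0.0], [-0.001, 0.0, -1.0]]
ft_force: [-2.6, -0.7, 6.0]
grip_width: 0.0102
t 20.9 p [0.5724 0.0728 0.1155] yaw 59.53 F [-2.5837 -0.6847  5.9612] M [-0.2024  0.2852 -0.0905] g 0.0102 q [ -4.4954  30.5063  80.0936  -0.0161  69.363  -64.0248]
```

```bash

python3 -m crank '{"slide":[[0,0,-0.001],[0.003,0,-0.0015],[0.008,0,-0.0015],[0.014,0,-0.0015],[0.02,0,-0.0015],[0.026,0,-0.0015],[0.032,0,-0.0015],[0.038,0,-0.0015]],"roll":[0,0,0,0,0,0,0,0],"grip":[0.005,0.005,0.005,0.005,0.005,0.005,0.005,0.005]}' 100
python3 - <<'E'
from h import *
p=get_image("scene");save(p,"s15.png",(220,190,400,350),3.7)
p=get_image("top");save(p,"t15.png",(200,100,340,230),4.6)
st()
E
```

```text
time_s: 21.7
position: [0.5389, 0.0926, 0.1164]
tool_rot: [[-0.862, 0.507, -0.001], [0.507, 0.862, 0.0], [0.001, -0.0, -1.0]]
ft_force: [0.6, 0.6, -3.9]
grip_width: 0.0104
t 21.8 p [0.5387 0.0927 0.1164] yaw 59.57 F [ 0.5989  0.4066 -3.3536] M [0.0512 0.194  0.0006] g 0.0102 q [ -2.6515  27.8335  85.0115   0.0084  67.2005 -62.2273]
```

View pics/s15.png

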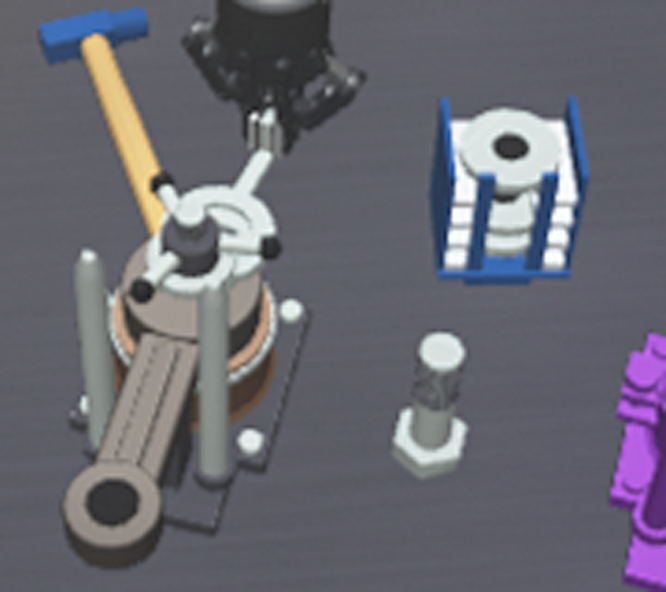

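```bash

python3 -m crank '{"slide":[[0.006,0,0],[0.014,0,0],[0.024,0,0],[0.034,0,0],[0.044,0,0],[0.055,0,0],[0.067,0,0],[0.08,0,0]],"roll":[0,0,0,0,0,0,0,0],"grip":[0.005,0.005,0.005,0.005,0.005,0.005,0.005,0.005]}' 100
python3 - <<'E'
from h import *
p=get_image("scene");save(p,"s16.png",(220,100,400,350),2.4)
p=get_image("top");save(p,"t16.png",(200,100,340,230),4.6);np.save("pics/t16.npy",p,allow_pickle=True)
st()
E
```

```text
time_s: 22.6
position: [0.4697, 0.1333, 0.1165]
tool_rot: [[-0.862, 0.507, 0.0], [0.507, 0.862, 0.0], [-0.0, 0.0, -1.0]]
ft_force: [-0.3, -0.2, -3.5]
grip_width: 0.0103
t 22.7 p [0.4689 0.1336 0.1165] yaw 59.61 F [ 0.1822 -0.7421 -3.6242] M [ 0.1613  0.1912 -0.0095] g 0.0102 q [  1.9578  22.7786  94.2774   0.0115  63.0084 -57.6555]
```

View pics/t16.png

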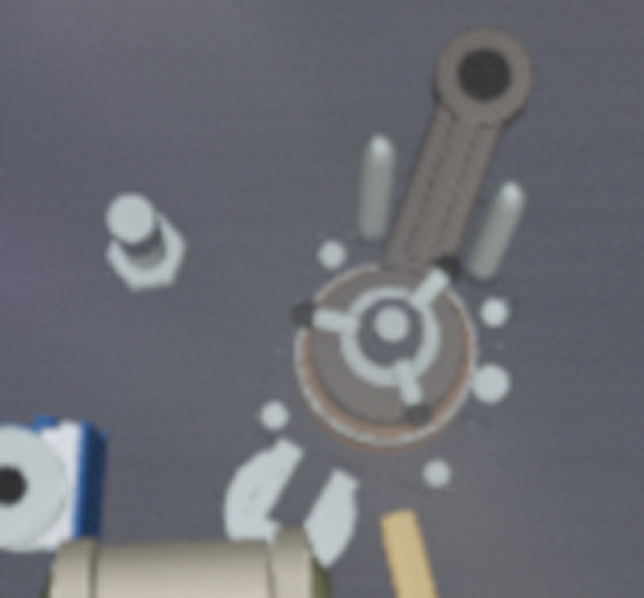

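View pics/s16.png

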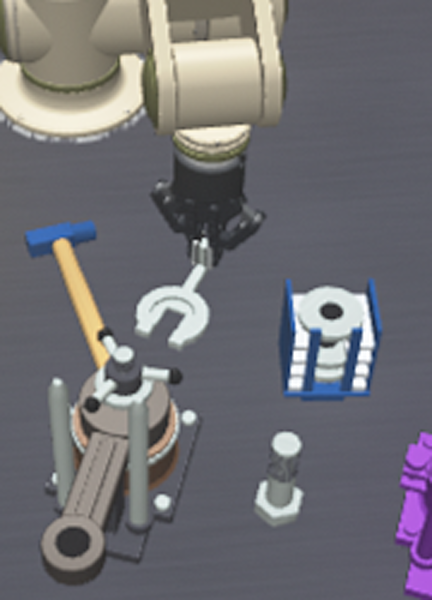

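```bash
python3 -c "
from h import *
go(.388,.2765,.165,85.3)"
```

```text
slide [0.1421, 0.0823, -0.0484] roll -0.4484 rolldeg -25.7
```

```bash

python3 -m crank '{"slide":[[0.008,0,-0.008],[0.02,0,-0.025],[0.04,0.01,-0.045],[0.065,0.025,-0.0485],[0.09,0.04,-0.0485],[0.11,0.056,-0.0485],[0.13,0.07,-0.0485],[0.142,0.082,-0.0485]],"roll":[0,-0.05,-0.1,-0.17,-0.24,-0.31,-0.38,-0.448],"grip":[0.005,0.005,0.005,0.005,0.005,0.005,0.005,0.005]}' 100
python3 -m crank '{"slide":[[0,0,0],[0,0,0],[0,0,0],[0,0,0.01],[0,0,0.02],[0,0,0.03],[0,0,0.035],[0,0,0.035]],"roll":[0,0,0,0,0,0,0,0],"grip":[0.005,0.005,0.005,0.005,0.005,0.005,0.005,0.005]}' 100
python3 - <<'E'
from h import *
st()
p=get_image("wrist");save(p,"w17.png",s=1.4);np.save("pics/w17.npy",p,allow_pickle=True)
p=get_image("scene");save(p,"s17.png",(280,130,420,290),3.7);np.save("pics/s17.npy",p,allow_pickle=True)
st()
E
```

```text
time_s: 23.5
position: [0.3889, 0.2766, 0.1656]
tool_rot: [[-0.997, 0.08, 0.0], [0.08, 0.997, 0.0], [-0.0, 0.0, -1.0]]
ft_force: [1.0, 0.2, -3.4]
grip_width: 0.0103
time_s: 24.3
position: [0.3894, 0.2752, 0.129]
tool_rot: [[-0.996, 0.084, -0.002], [0.084, 0.996, -0.001], [0.002, -0.001, -1.0]]
ft_force: [0.4, -0.0, -3.3]
grip_width: 0.0105
t 24.3 p [0.3894 0.2752 0.129 ] yaw 85.2 F [ 0.3693 -0.0287 -3.3266] M [0.053  0.2261 0.006 ] g 0.0105 q [ 20.9808  20.9045  94.8862  -0.0004  64.3285 -64.2151]
t 24.4 p [0.3899 0.2754 0.13  ] yaw 85.21 F [ 0.2788  0.6977 -3.2441] M [0.008  0.2208 0.0064] g 0.0109 q [ 20.9906  20.8284  94.8024  -0.0027  64.367  -64.2141]
```

View pics/w17.png

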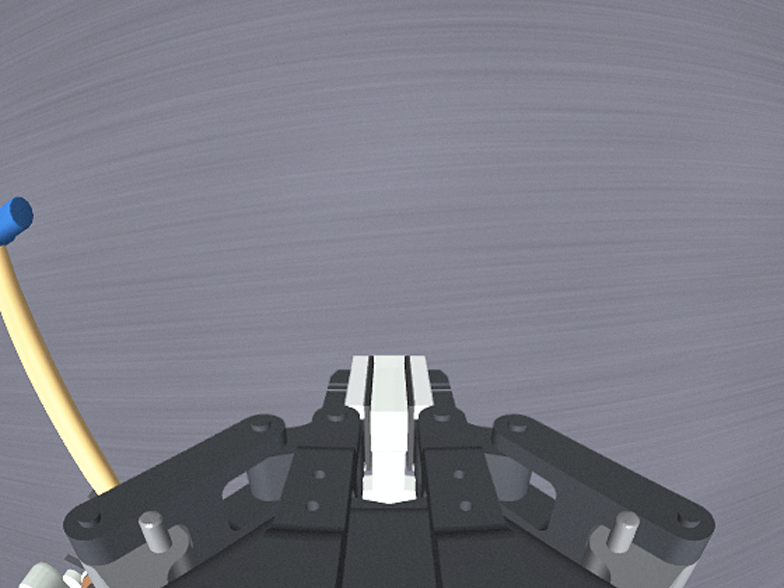

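View pics/s17.png

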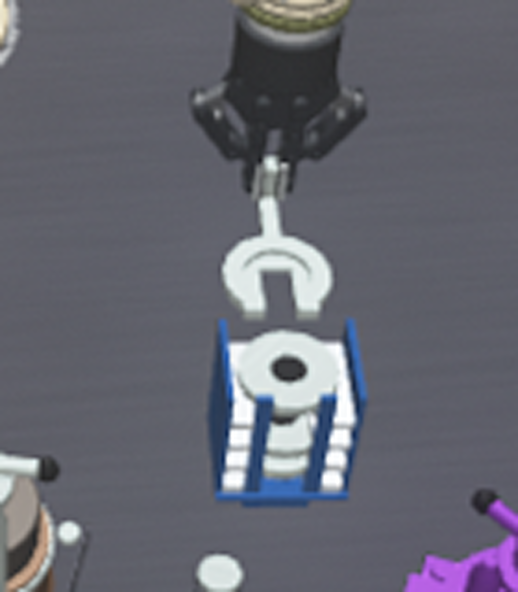

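```bash
python3 - <<'E'
from h import *
o=observe(); p=old("s17.npy"); R=o["tool_rot"]; T=o["position"]
f=p["frame"][165:225,325:385]; f=cv2.cvtColor(cv2.resize(f,None,fx=10,fy=10,interpolation=cv2.INTER_CUBIC),cv2.COLOR_RGB2BGR)
a=np.radians(-4.79)
ex=np.array([np.cos(a),np.sin(a),0]);ey=np.array([-ex[1],ex[0],0])
O=T+.086*ex-[0,0,.0075]
for tilt,col in [(0,(0,0,255)),(3,(0,255,0))]:
    t=np.radians(tilt)
    pts=[]
    for x,y,z in [(36,-15,10),(36,15,10),(36,-15,0),(36,15,0),(0,-39,10),(0,39,10),(-39,0,10),(-79,6,10),(-79,-6,10)]:
        X=(x+86)/1000; Z=z/1000
        P=T+ex*X+ey*y/1000+np.array([0,0,Z-.0075-X*np.tan(t)])
        q=(proj(p,P)[0]-[325,165])*10+5; cv2.circle(f,(int(q[0]),int(q[1])),4,col,-1)
cv2.imwrite("pics/s17o.png",f)
E
```

```text
(no output)
```

View pics/s17o.png

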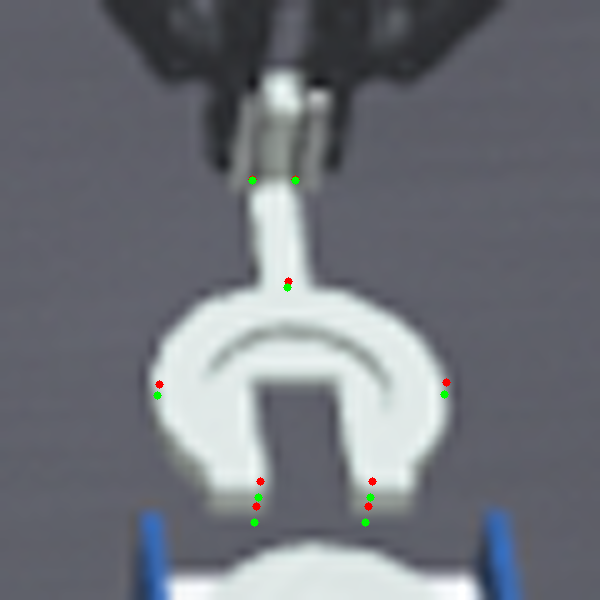

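```bash

python3 -m crank '{"slide":[[0,0.0005,0.01],[0,0.0005,0.02],[0,0.0005,0.027],[0,0.0005,0.0295],[0,0.0005,0.0295],[-0.004,0.0005,0.0295],[-0.008,0.0005,0.0295],[-0.01,0.0005,0.0295]],"roll":[0,0,0,0,0,0,0,0],"grip":[0.005,0.005,0.005,0.005,0.005,0.005,0.005,0.005]}' 100
python3 - <<'E'
from h import *
st()
p=get_image("scene");save(p,"s18.png",(320,160,400,280),5);np.save("pics/s18.npy",p,allow_pickle=True)
go(.4749,.269,.1,85.3)
E
```

```text
time_s: 25.2
position: [0.4005, 0.2751, 0.1007]
tool_rot: [[-0.996, 0.084, 0.001], [0.084, 0.996, 0.0], [-0.001, 0.0, -1.0]]
ft_force: [0.1, -0.0, -3.6]
grip_width: 0.0107
t 25.2 p [0.4005 0.2751 0.1007] yaw 85.2 F [ 0.1    -0.0307 -3.6116] M [0.0764 0.2641 0.0175] g 0.0107 q [ 20.4914  23.8679  95.7792  -0.0051  60.2992 -64.7049]
slide [-0.0745, 0.0002, 0.0008] roll -0.0019 rolldeg -0.1
```

View pics/s18.png

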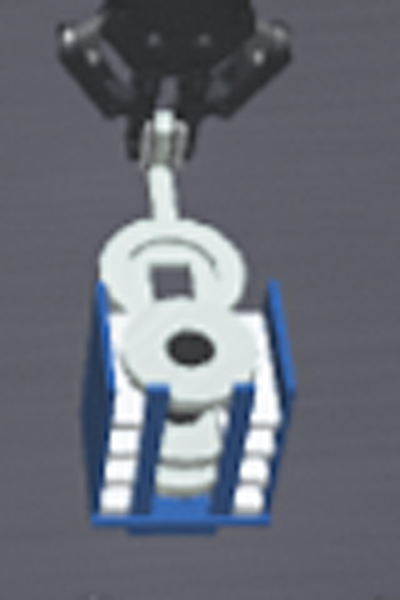

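```bash

python3 -m crank '{"slide":[[-0.003,0,0],[-0.006,0,0],[-0.009,0,0],[-0.012,0,0],[-0.015,0,0],[-0.018,0,0],[-0.02,0,0],[-0.02,0,0]],"roll":[0,0,0,0,0,0,0,0],"grip":[0.005,0.005,0.005,0.005,0.005,0.005,0.005,0.005]}' 100
python3 - <<'E'
from h import *
st()
p=get_image("scene");save(p,"s19.png",(320,160,400,280),5);np.save("pics/s19.npy",p,allow_pickle=True)
E
```

```text
time_s: 26.05
position: [0.42, 0.2734, 0.1004]
tool_rot: [[-0.996, 0.084, 0.0], [0.084, 0.996, -0.0], [-0.0, 0.0, -1.0]]
ft_force: [0.3, 0.7, -3.8]
grip_width: 0.0102
t 26.05 p [0.42   0.2734 0.1004] yaw 85.2 F [ 0.327   0.6757 -3.8055] M [ 0.0362  0.2335 -0.0134] g 0.0102 q [ 19.4991  25.163   93.4229  -0.0019  61.41   -65.6989]
```

View pics/s19.png

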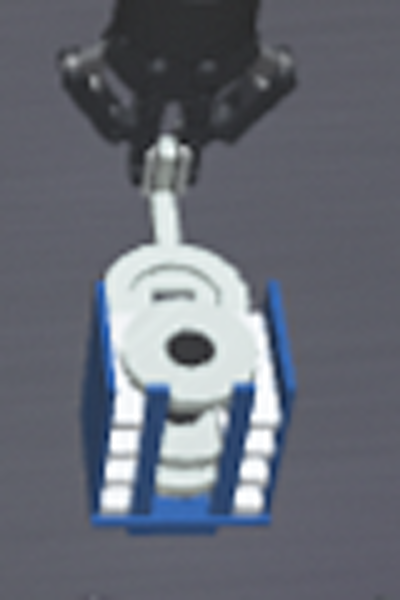

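```bash

python3 -m crank '{"slide":[[-0.005,0,0],[-0.01,0,0],[-0.015,0,0],[-0.02,0,0],[-0.025,0,0],[-0.03,0,0],[-0.035,0,0],[-0.038,0,0]],"roll":[0,0,0,0,0,0,0,0],"grip":[0.005,0.005,0.005,0.005,0.005,0.005,0.005,0.005]}' 100
python3 - <<'E'
from h import *
p=get_image("scene");save(p,"s20.png",(320,160,400,280),5);np.save("pics/s20.npy",p,allow_pickle=True)
st();go(.4749,.269,.1,85.3)
E
```

```text
time_s: 26.9
position: [0.4581, 0.2702, 0.1005]
tool_rot: [[-0.996, 0.084, 0.0], [0.084, 0.996, 0.0], [-0.0, 0.0, -1.0]]
ft_force: [0.5, -0.1, -3.3]
grip_width: 0.0099
t 26.95 p [0.4584 0.2701 0.1004] yaw 85.19 F [ 1.7049  0.5778 -4.2373] M [-0.0134  0.1561 -0.0023] g 0.01 q [ 17.755   27.7212  88.5451  -0.0038  63.7097 -67.4344]
slide [-0.0165, 0.0002, 0.0004] roll -0.0019 rolldeg -0.1
```

View pics/s20.png

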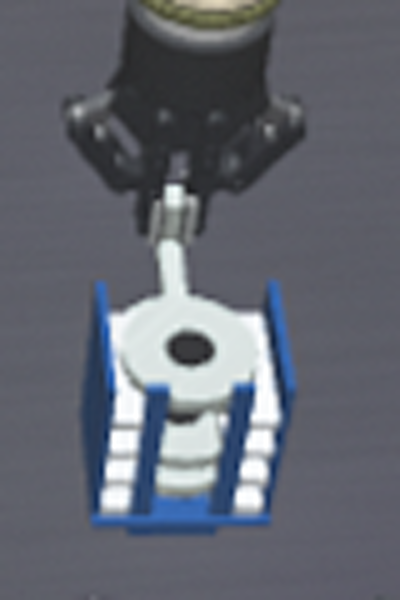

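```bash

python3 -m crank '{"slide":[[-0.003,0,0],[-0.006,0,0],[-0.009,0,0],[-0.011,0,0],[-0.013,0,0],[-0.014,0,0],[-0.014,0,0],[-0.014,0,0]],"roll":[0,0,0,0,0,0,0,0],"grip":[0.005,0.005,0.005,0.005,0.005,0.005,0.005,0.005]}' 100
python3 -m crank '{"slide":[[0,0,0.0005],[0,0,0.001],[0,0,0.0015],[0,0,0.002],[0,0,0.002],[0,0,0.002],[0,0,0.002],[0,0,0.002]],"roll":[0,0,0,0,0,0,0,0],"grip":[0.005,0.005,0.005,0.005,0.005,0.005,0.005,0.005]}' 100
python3 - <<'E'
from h import *
st();go(.4749,.269,.1,85.3)
E
```

```text
time_s: 27.75
position: [0.4714, 0.2691, 0.1004]
tool_rot: [[-0.997, 0.083, -0.0], [0.083, 0.997, -0.0], [0.0, -0.0, -1.0]]
ft_force: [-0.0, 0.0, -4.0]
grip_width: 0.0106
time_s: 28.55
position: [0.4715, 0.2691, 0.0985]
tool_rot: [[-0.997, 0.084, -0.0], [0.084, 0.997, -0.0], [0.0, -0.0, -1.0]]
ft_force: [-0.7, -0.0, -3.6]
grip_width: 0.0103
t 28.55 p [0.4715 0.2691 0.0985] yaw 85.21 F [-0.6572 -0.0282 -3.5866] M [-0.0137  0.2209  0.0359] g 0.0103 q [ 17.2093  28.7762  86.9127  -0.0002  64.3115 -68.0008]
slide [-0.0034, 0.0002, -0.0015] roll -0.0016 rolldeg -0.1
```

```bash

python3 -m crank '{"slide":[[0,0,0.0005],[0,0,0.001],[0,0,0.0015],[0,0,0.0015],[0,0,0.0015],[0,0,0.0015],[0,0,0.0015],[0,0,0.0015]],"roll":[0,0,0,0,0,0,0,0],"grip":[0.005,0.005,0.005,0.005,0.005,0.005,0.005,0.005]}' 100
python3 -m crank '{"slide":[[-0.001,0,0],[-0.002,0,0],[-0.003,0,0],[-0.004,0,0],[-0.004,0,0],[-0.004,0,0],[-0.004,0,0],[-0.004,0,0]],"roll":[0,0,0,0,0,0,0,0],"grip":[0.005,0.005,0.005,0.005,0.005,0.005,0.005,0.005]}' 100
python3 - <<'E'
from h import *
st();go(.4749,.269,.1,85.3)
E
```

```text
time_s: 29.35
position: [0.4715, 0.2691, 0.097]
tool_rot: [[-0.997, 0.083, 0.0], [0.083, 0.997, 0.0], [-0.0, 0.0, -1.0]]
ft_force: [0.1, 0.3, -3.2]
grip_width: 0.0105
time_s: 30.15
position: [0.474, 0.2686, 0.0968]
tool_rot: [[-0.997, 0.083, -0.003], [0.083, 0.997, -0.001], [0.003, -0.001, -1.0]]
ft_force: [-7.7, -0.2, 0.5]
grip_width: 0.01
t 30.15 p [0.474  0.2686 0.0968] yaw 85.23 F [-7.7025 -0.2225  0.479 ] M [-0.0266  1.1095 -0.004 ] g 0.01 q [ 17.0765  29.134   86.5692   0.0227  64.4919 -68.1642]
slide [-0.0008, 0.0004, -0.0032] roll -0.0012 rolldeg -0.1
```

```bash

python3 -m crank '{"slide":[[0.0005,0,0.0005],[0.0005,0,0.001],[0.0005,0,0.0015],[0.0005,0,0.0015],[0.0005,0,0.0015],[0.0005,0,0.0015],[0.0005,0,0.0015],[0.0005,0,0.0015]],"roll":[0,0,0,0,0,0,0,0],"grip":[0.005,0.005,0.005,0.005,0.005,0.005,0.005,0.005]}' 100
python3 - <<'E'
from h import *
st()
E
```

```text
time_s: 30.95
position: [0.474, 0.2688, 0.0957]
tool_rot: [[-0.997, 0.083, -0.002], [0.083, 0.997, -0.0], [0.002, -0.0, -1.0]]
ft_force: [-8.6, -0.8, 2.0]
grip_width: 0.0105
t 30.95 p [0.474  0.2688 0.0957] yaw 85.23 F [-8.5923 -0.7766  1.9617] M [-0.0446  1.0309  0.0272] g 0.0105 q [ 17.0928  29.1886  86.695    0.0163  64.2277 -68.1425]
```

```bash

python3 -m crank '{"slide":[[0,0,0.0005],[0,0,0.0005],[0,0,0.001],[0,0,0.001],[0,0,0.001],[0,0,0.001],[0,0,0.001],[0,0,0.001]],"roll":[0,0,0,0,0,0,0,0],"grip":[0.005,0.005,0.005,0.005,0.005,0.005,0.005,0.005]}' 100
python3 - <<'E'
from h import *
st()
E
```

```text
time_s: 31.75
position: [0.474, 0.2688, 0.0955]
tool_rot: [[-0.997, 0.083, -0.001], [0.083, 0.997, -0.0], [0.001, -0.0, -1.0]]
ft_force: [-11.2, -1.4, 8.6]
grip_width: 0.0103
t 31.75 p [0.474  0.2688 0.0955] yaw 85.23 F [-11.2195  -1.3527   8.5764] M [-0.2002  1.3716  0.0034] g 0.0103 q [ 17.0972  29.1916  86.7399   0.0114  64.1486 -68.1421]
```

```bash

python3 -m crank '{"slide":[[0,0,0],[0,0,0],[0,0,0],[0,0,0],[0,0,0],[0,0,0],[0,0,0],[0,0,0]],"roll":[0,0,0,0,0,0,0,0],"grip":[0.014,0.016,0.02,0.03,0.04,0.04,0.04,0.04]}' 20
python3 - <<'E'
from h import *
st()
p=get_image("wrist");save(p,"w21.png",s=1.4)
E
```

```text
time_s: 32.55
position: [0.475, 0.2688, 0.0945]
tool_rot: [[-0.997, 0.084, 0.0], [0.084, 0.997, -0.0], [-0.0, -0.0, -1.0]]
ft_force: [-0.3, -0.5, 1.1]
grip_width: 0.04
t 32.55 p [0.475  0.2688 0.0945] yaw 85.21 F [-0.2918 -0.4891  1.0625] M [-0.0033  0.0122  0.0407] g 0.04 q [ 17.0687  29.3127  86.7103  -0.0014  63.977  -68.1406]
```

View pics/w21.png

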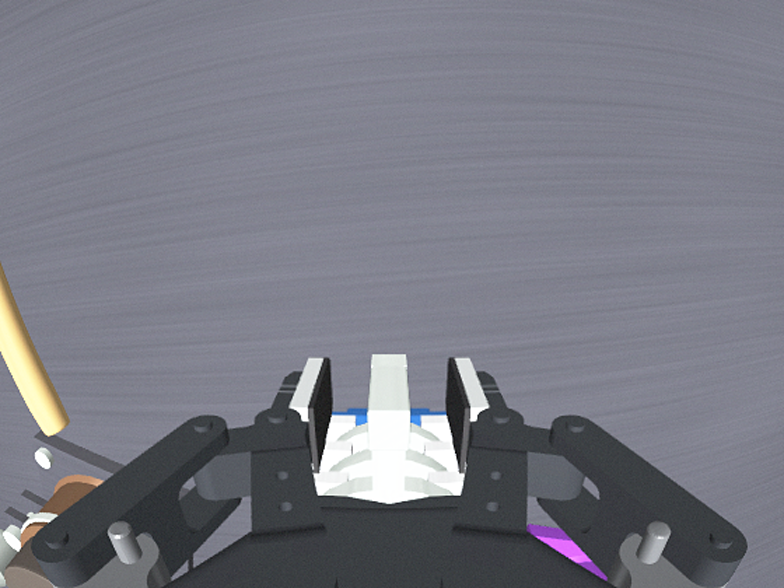

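The gripper is open and the washer is staying put. I'll lift straight up, then back off so I can look at the result.

```bash

python3 -m crank '{"slide":[[0,0,-0.015],[0,0,-0.04],[0,0,-0.08],[0,0,-0.12],[0,0,-0.15],[0,0,-0.16],[0.02,0,-0.17],[0.03,0,-0.17]],"roll":[0,0,0,0,0,0,0,0],"grip":[0.04,0.04,0.04,0.04,0.04,0.04,0.04,0.04]}' 20
python3 - <<'E'
from h import *
st()
p=get_image("wrist");save(p,"w22.png",s=1.4);np.save("pics/w22.npy",p,allow_pickle=True)
p=get_image("scene");save(p,"s22.png",s=1.4);save(p,"s22c.png",(320,160,400,280),5);np.save("pics/s22.npy",p,allow_pickle=True)
E
```

```text
time_s: 33.4
position: [0.4443, 0.2714, 0.2647]
tool_rot: [[-0.997, 0.083, 0.001], [0.083, 0.997, 0.0], [-0.001, 0.0, -1.0]]
ft_force: [0.3, -0.2, 0.1]
grip_width: 0.0404
t 33.4 p [0.4443 0.2714 0.2647] yaw 85.22 F [ 0.332  -0.226   0.1386] M [ 0.0134  0.0071 -0.0238] g 0.0404 q [ 18.3717  17.525   75.2786   0.0073  87.16   -66.8498]
```

View pics/w22.png

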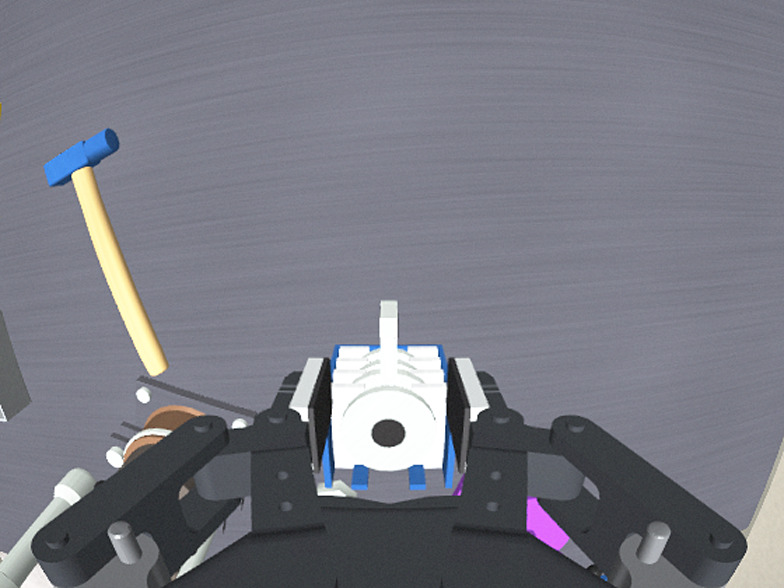

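View pics/s22c.png

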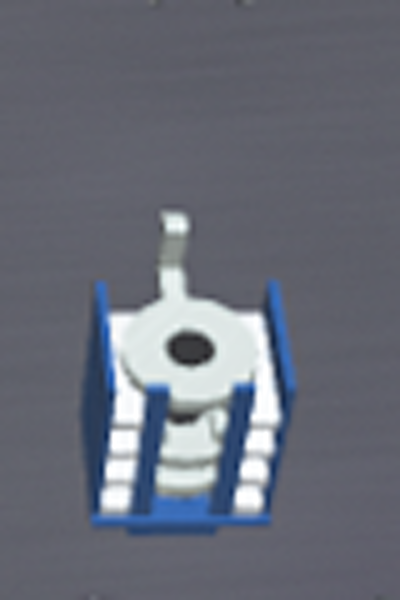

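View pics/s22.png

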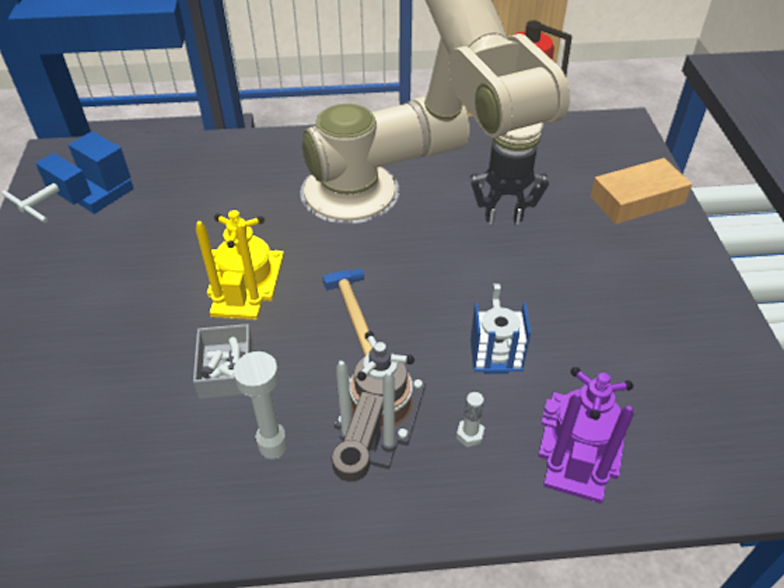

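```bash
python3 - <<'E'
from h import *
save(old("w22.npy"),"w22c.png",(230,200,330,300),6)
save(old("s22.npy"),"s22d.png",(335,195,385,245),12)
E
```

```text
(no output)
```

View pics/w22c.png

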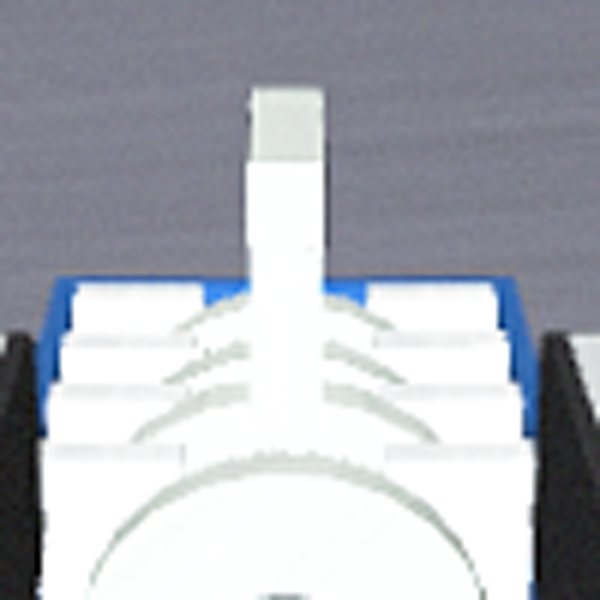

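View pics/s22d.png

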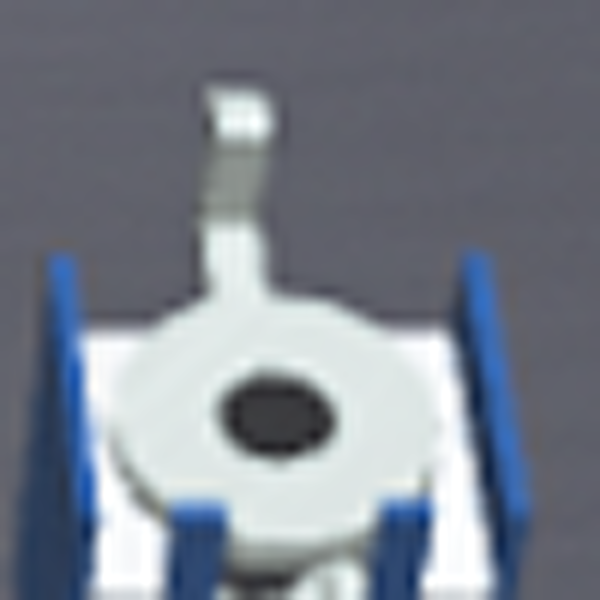

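```bash
python3 - <<'E'
from h import *
w=old("w22.npy");s=old("s22.npy")
L=np.array([atz(w,230+u/6,200+v/6,.128) for u,v in [(248,161),(323,161),(248,249),(324,249)]]);print(L,L.mean(0))
m=(286/6+230,205/6+200)
print("tri",tri((w,*m),(s,335+241/12,195+115/12)))
# same rows' reference: stage grip predicted pixel in both
X=[.4744,.269,.128];print(proj(w,X),m,proj(s,X),(335+241/12,195+115/12))
# stud/nut height check, lever eye
E
```

```text
[[0.4667 0.2644 0.128 ]
 [0.4676 0.2757 0.128 ]
 [0.4809 0.2631 0.128 ]
 [0.4819 0.2748 0.128 ]] [0.4743 0.2695 0.128 ]
tri [0.4753 0.2697 0.1251]
[[277.0918 234.4132]] (277.6666666666667, 234.16666666666666) [[354.802 203.635]] (355.0833333333333, 204.58333333333334)
```

```bash
python3 - <<'E'
from h import *
import rig
st(); print(rig.close_job())
E
```

```text
t 33.5 p [0.444  0.2714 0.2638] yaw 85.26 F [-0.9149  0.2793  0.0627] M [ 0.0289 -0.0313 -0.0207] g 0.0402 q [ 18.3847  17.5736  75.3582   0.0013  87.1395 -66.8736]
the job is handed in; nothing more can be done
None
```

The job is done and handed in at 33.5 s. The C-washer is home in the empty slot, the nut is loosened on its stud, and the lever is still seated.

- **Nut:** I turned it clockwise in three sweeps, a little over one full turn (about 380°), with forces around 11 N. By the thread pitch that is a rise of about 8.5 mm. I did not measure the nut's height directly, but the washer came out freely.
- **Washer:** I took it by its grip, drew it about 118 mm along its own -x and carried it to the rack. It slid into the second slot from the top until the wrist force showed contact with the back stops (about 8 N) and then with the floor. I then released it.
- **Rack height:** I found this by touching the closed fingertips to the top of one side wall, with about 8 N of contact. That agreed with the camera fit.

**Last checks:** after release, the wrist camera put the grip's centre at (0.474, 0.2695) m. The expected home position was (0.475, 0.269) m. Its apparent size fits the washer lying level at the expected height. Combining the wrist and scene cameras put the grip's top about 3 mm lower than that, which is within what the cameras can resolve. In the scene picture the lever, discs, socket, bolt, hammer and bin look as they did at the start. The gripper was clear of everything, and no check failed.

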